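# Cover the junction unit and hold it up out of the battery pack

## Task

The junction unit in the battery pack's end compartment is unbolted and has to come out: first set the loose touch guard gently on top of it, fully down over its two pegs, and let go of the guard. Then take the unit itself by its long sides below the guard, lift it straight up with the guard still seated, and hold it level and still over the compartment with its underside about 10 cm above the compartment's walls, steady for three seconds; finish while still holding it there. The unit must never leave its mounts uncovered or be tipped, and everything else on the table and in the pack stays where it is.

Things in the scene. Friction and masses are not known exactly. Their poses are not given: they have to be found in the camera images.
- guard: Touch guard: grey plastic hood, about 90 g, lying rib up on the bench, left. 154 long (x), 56 wide (y), 13 mm high: 3 mm plate on a 10 mm skirt, 3 mm thick, open below. Two 11 mm round holes through the plate at x = -62 and +62 mm, y = 0; a grip rib in the middle (see guard_rib). Same either way round; never latches. Origin: centre of the skirt's lower edge, z up
- guard_rib (a point): Middle of the guard's grip rib, 20 mm above the guard's origin. The rib stands on the plate along the guard's x: 60 mm long, 12 mm wide, 14 mm high (13 to 27 mm above the origin)
- unit: Junction unit: black moulded tub, 160 long (x), 60 wide (y), 50 mm high, smooth upright sides, 0.43 to 0.81 kg, centre of mass midway along and across. Open top: grey contactor, white fuse and copper bars, none above 54 mm, and two pegs (see unit_pegs). Stands loose in one of the compartment's bays, along the pack's x within 3 degrees. Origin: centre of the underside, z up, 61 mm above the bench
- unit_pegs (a point): Midway between the unit's pegs, 74 mm above its origin, level with their tips. The upright grey pegs stand at x = -62 and +62 mm, y = 0 of the unit, 8 mm in diameter, the last 5 mm tapered. Guard fully down: its skirt is on the tub's rim, its origin 50 mm above the unit's, its rib's top 77 mm above it; the tub's long sides stand 2 mm outside the guard's and are free to pinch
- pack: Battery pack, a fixed aluminium tray on timber bearers. End compartment nearest the robot: 226 (x) by 360 mm (y) inside, floor 51 and walls 120 mm above the bench; two bays at y = -85 and +85 mm, x = 0. Beyond it, x = 115 to 500 mm and y = -330 to 620 mm, black cell modules up to 170 mm high. Origin: on the bench below the compartment's centre, x away from the robot
- compartment (a point): Centre of the end compartment, level with the top of its walls (120 mm above the bench)
- controller: Bystander: flat finned aluminium box with a black socket strip, 150 x 80 x 44 mm, standing on the mounts of the other bay, beside the unit. Origin under its centre
- channel: Bystander: grey plastic busbar channel cover lying near the guard, 200 x 40 mm, 26 mm high, without holes or rib. Origin under its centre, x along it
- multimeter: Bystander: black and grey multimeter lying far left, 180 x 85 x 46 mm. Origin under its centre
- screwdriver: Bystander: screwdriver with an orange handle lying in front of the pack on the right, 190 mm long along its x, 26 mm high. Origin under its middle
- tape: Bystander: roll of black tape lying flat on the left, 70 mm across, 19 mm high. Origin under its centre
- contactor: Bystander: spare black contactor standing on the right, foot 66 x 50 mm, 68 mm high. Origin under its centre
- bolt_tray: Bystander: small steel tray of bolts, 120 x 85 x 30 mm, on the right beside the pack. Origin under its centre
Not all that is in view belongs to the job. What is shaped like the guard but brown or pink is not meant.

How it is judged:
By the outcome, as a careful person would: the job done as asked, in the order asked, and still so for the second after the job is handed in, while the arm keeps its last pose, push and grip.
It also fails if it takes over 61 s, if anything falls off the work surface, if the arm or the gripper's body presses on something with over 40 N, if the wrist force passes 120 N, or if a joint passes its speed limit or range.

## Robot

A 7-joint arm with a two-finger parallel gripper is mounted at the origin on the work surface. World frame = base frame: x ahead of the robot, y to its left, z up, the work surface at z = 0. Lengths are in m, angles in rad, forces in N, time in s.
With the tool pointing down it reaches from about 0.4 to 0.875 m from the base axis. Payload 4.4 kg.
Tool frame: the origin (TCP) lies at the very end of the fingers, on their centre line; the grasp point (between the pads) lies 19 mm behind it; z points along the fingers, y is the line along which they close (so a half turn about z gives the same grasp; the last joint's range is limited). The gripper opens to 85 mm and grips with 20 to 120 N. Pads are 22 mm wide; open, the fingers measure 114 mm over their backs; the gripper's body (76 mm by 85 mm) begins 54 mm behind the grasp point. The pads swing forward as they close: fully open they stand 13 mm farther back than shut.
Start: joints at [1.247, 0.628, 0.038, 1.517, -0.027, 0.996, -0.02], TCP at [0.166, -0.629, 0.202] pointing down, gripper open.
Joint ranges: [-3.06, 3.06], [-0.37, 2.12], [-1.25, 1.32], [0.18, 2.47], [-1.1, 4.24], [0.23, 1.98], [-2.94, 2.94]. Speed limits (rad/s): [2.57, 2.57, 3.14, 3.14, 3.14, 3.14, 3.14].

## Interface

Orientations are given as a rotation vector (axis times angle).
In Python, from workcell import r gives the robot as it stands. The module is installed in compiled form; this text tells all that it offers.
- The arm moves only by the tool send_rows, never from a script. Its argument "commands" is a list of rows, each an object of numbers: "rx", "ry", "rz": the turn, a rotation vector about the tool's x, y, z normalised to -1 to 1, where 1 is 30 degrees; "x", "y", "z": the shift along the tool's x, y, z normalised to -1 to 1, where 1 is 0.04 m; "grip": the opening, from 0 (shut) to 1 (fully open). In form: [{"rx": .., "ry": .., "rz": .., "x": .., "y": .., "z": .., "grip": ..}, ...]. A call has exactly 8 rows; each row shifts and turns the commanded pose from where the row before left it, along the tool's axes as they then stand; what a row does not reach is not made up. A row lasts 1/12 s, in which the tool goes at most 41.7 mm and 7.16 degrees, less where a joint would pass 70% of its speed; a pose out of reach is approached as far as the arm can. A call with a number of a shift or a turn outside -1 to 1 is refused whole. A call with a gripper value outside its range is refused whole. The fingers move at their own pace and stop on an object; "squeeze" is the grip in N (left out, the last holds). Time passes only in rows, so rows that do not move let the fingers close, or fill a call up. It gives the time, the measured TCP pose, the force, the opening and the grip force at its end, in the units of the state.
- r.observe(): the state, without advancing time (a new reading comes with each control period).
- r.get_image(name): name is "scene" or "top"; returns the picture (400x640x3 uint8, red, green, blue); there is no depth.
- r.camera_info(name): a dict with "K" (3x3 intrinsics, pixels), "k1" (the pictures are not rectified: a ray, as slopes to the right and down, at radius r is drawn at 1 + k1 r^2 times it, then the intrinsics apply), "T" (4x4, takes a point from camera to world coordinates). Camera axes: x right, y down, z forward; pixel columns grow to the right and rows downward; lengths in m; the calibration is good to about 2 mm. A picture is of the moment at which its call begins. camera_info takes no time and is no camera call.
- r.sign_off(): hands the job in; it is judged then, once.
The state is a dict: "time_s": time; "qpos": joint angles; "qvel": joint speeds; "tau": joint torques, N m; "eef_pos": TCP position; "tcp_rot": TCP orientation; "wrist_force": force on the tool from outside, world axes, zero at the start; "ft_torque": the same for the moment, N m; "opening": finger opening in m; "gripper_force": force on a finger pad.
Only numpy, scipy, OpenCV 4.12 (cv2) and the standard library are available. Lean on these libraries where they do the work, as an engineer would, in place of code of your own. Each camera call takes 0.05 s, during which the arm holds its last target. There are 200 camera calls.

## Working session

There is one attempt and no reset: what is moved stays moved. The work goes in short steps, Python scripts to look and compute and a tool call to move; the robot and the scene stay as the last step left them, time stands still between calls to the robot, and variables do not carry over. Pictures are saved under pics/ and viewed, at most 10 in all, crops included, and the job is handed in when it is done.

Besides the shell and the picture viewer there is one more tool, called after "Request:" as name(argument=value, ...), one argument or row to a line, values as JSON. send_rows: Moves the arm, as the interface text tells. Its arguments: {"type":"object","properties":{"commands":{"type":"array"},"squeeze":{"type":"number"}},"required":["commands"]}

```bash
mkdir -p pics; python3 - <<'E'
from workcell import r
import cv2,numpy as np
o=r.observe()
for k in o: print(k,np.round(o[k],4))
for n in("scene","top"):
    c=r.camera_info(n);print(n,np.round(c["K"],2).tolist(),c["k1"],np.round(c["T"],4).tolist())
    im=r.get_image(n);cv2.imwrite(f"pics/{n}0.png",im[:,:,::-1])
E
```

```text
time_s 0.0
qpos [ 1.2472  0.6293  0.0384  1.5184 -0.027   0.9963 -0.02  ]
qvel [-0.0011  0.0012 -0.0009 -0.001   0.0012 -0.002   0.0008]
tau [ 7.00000e-04 -5.63388e+01  1.22620e+00 -1.93441e+01  1.08000e-02
  1.06000e-02  0.00000e+00]
eef_pos [ 0.1656 -0.6278  0.2008]
tcp_rot [-3.1136e+00 -4.0360e-01  4.0000e-04]
wrist_force [0.1133 0.2553 0.7452]
ft_torque [0.0012 0.0283 0.0123]
gripper_force 0.0
opening 0.0853
scene [[463.71, 0.0, 321.07], [0.0, 463.71, 196.28], [0.0, 0.0, 1.0]] -0.06649407431122065 [[0.4179, 0.7846, -0.4581, 1.0528], [0.9085, -0.3611, 0.2103, -0.2707], [-0.0005, -0.504, -0.8637, 1.334], [0.0, 0.0, 0.0, 1.0]]
top [[403.74, 0.0, 313.45], [0.0, 403.74, 197.3], [0.0, 0.0, 1.0]] 0.019525959222972223 [[-0.0279, -0.9967, 0.0756, 0.322], [-0.9996, 0.0276, -0.0051, 0.0342], [0.003, -0.0758, -0.9971, 1.3519], [0.0, 0.0, 0.0, 1.0]]
```

View pics/scene0.png

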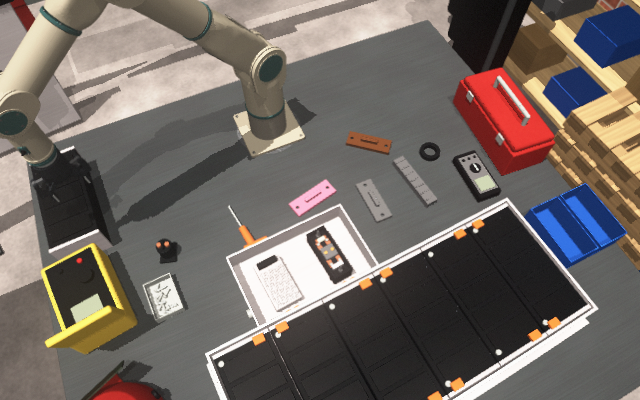

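View pics/top0.png

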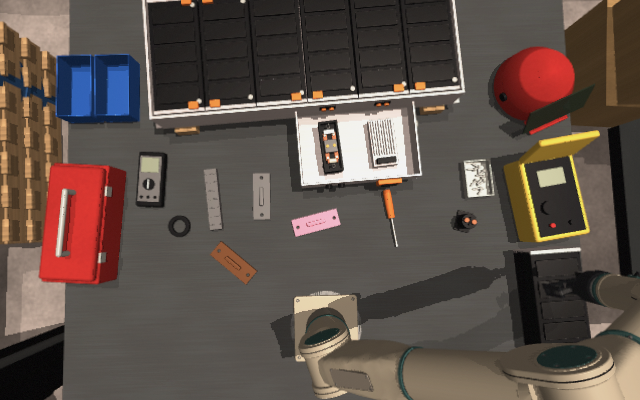

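The top view shows four guard-like things: a grey plate at (261,196), a segmented grey strip at (212,199), a pink one at (317,222) and a brown one at (233,262). The grey one with a rib and end holes fits the guard, and the strip without holes is the channel. The unit is the black tub at (330,147), with the controller at (383,142). In the scene view the guard is at (373,200) and the unit at (330,254). I'll confirm with an enlarged crop.

```bash
cat > h.py <<'E'
import numpy as np,cv2
from workcell import r
from scipy.spatial.transform import Rotation as R
def ray(n,uv):
    c=r.camera_info(n);K=np.array(c["K"]);T=np.array(c["T"])
    d=(np.array(uv,float)-K[:2,2])/[K[0,0],K[1,1]]
    u=d.copy()
    for _ in range(20):u=d/(1+c["k1"]*(u@u))
    return T[:3,3],T[:3,:3]@np.array([*u,1])
def plane(n,uv,z):
    o,d=ray(n,uv);return o+d*(z-o[2])/d[2]
def two(a,b):
    (o,d),(p,e)=ray("scene",a),ray("top",b)
    s=np.linalg.lstsq(np.c_[d,-e],p-o,rcond=None)[0]
    x,y=o+d*s[0],p+e*s[1];return (x+y)/2,np.linalg.norm(x-y)
def proj(n,p):
    c=r.camera_info(n);K=np.array(c["K"]);T=np.array(c["T"])
    q=T[:3,:3].T@(np.array(p)-T[:3,3]);u=q[:2]/q[2];u=u*(1+c["k1"]*(u@u));return K[:2,:2]@u+K[:2,2]
E
python3 - <<'E'
import cv2,numpy as np
from h import *
t=cv2.imread("pics/top0.png");s=cv2.imread("pics/scene0.png")
def cr(im,x,y,w=66,h=100,k=6): return cv2.resize(im[y:y+h,x:x+w],None,fx=k,fy=k,interpolation=cv2.INTER_CUBIC)
a=np.hstack([cr(t,228,160,66,66),cr(t,297,114,66,66)])[:,:]
b=np.hstack([cr(s,340,167,66,66),cr(s,297,220,66,66)])
a=cv2.resize(a,(600,300));b=cv2.resize(b,(600,300))
cv2.imwrite("pics/crop1.png",np.vstack([a,b]))
for n,im,x,y in(("top",t,228,160),("scene",s,340,167)):
    g=im[y:y+66,x:x+66];print(n);hs=cv2.cvtColor(g,cv2.COLOR_BGR2HSV);print(hs[33,::4,2],hs[::4,33,2])
E
```

```text
top
[ 89  89  89  90  90  89  94 155 151 157 158  89  90  87  88  87  88] [ 88  87  88  96  84 155 155 160 160 160 161 152 156 147 111  79  87]
scene
[113 115 114 110 113 111 100 159 107 160 160 114 114 110 109 110 106] [104 105 107 112 118 158 153 163 134 143 159 160 126 103 112 112 114]
```

View pics/crop1.png

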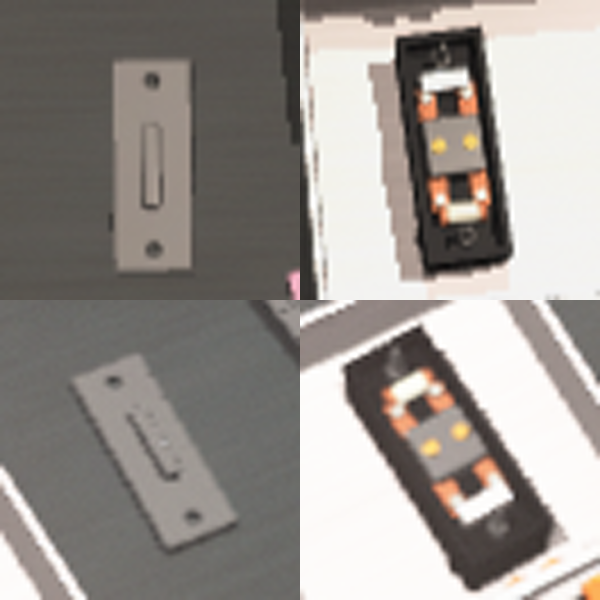

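The crops show the guard with two round holes and a rib, at top crop (152,79) and (153,248). The unit's pegs are faintly visible, at top crop about (445,50) and (468,237). Next I'll measure the guard by mask and enhance the unit's dark tones.

```bash
python3 - <<'E'
from h import *
t=cv2.imread("pics/top0.png");s=cv2.imread("pics/scene0.png")
P={}
for n,im,x,y,th in(("top",t,228,160,125),("scene",s,345,167,135)):
    g=cv2.resize(im[y:y+66,x:x+66],None,fx=8,fy=8,interpolation=cv2.INTER_CUBIC).max(2)
    m=(g>th).astype(np.uint8)
    cs,h=cv2.findContours(m,cv2.RETR_CCOMP,cv2.CHAIN_APPROX_NONE)
    f=lambda p:(np.array(p)+.5)/8-.5+[x,y]
    out=[i for i in range(len(cs)) if h[0][i][3]<0]
    i=min((i for i in out if cv2.contourArea(cs[i])>8000),key=lambda i:np.linalg.norm(cs[i].mean(0)-264))
    box=cv2.boxPoints(cv2.minAreaRect(cs[i]))
    print(n,"box",[np.round(plane(n,f(p),.013),4).tolist() for p in box])
    for j in range(len(cs)):
        if h[0][j][3]==i and cv2.contourArea(cs[j])>60:
            M=cv2.moments(cs[j]);c=f([M['m10']/M['m00'],M['m01']/M['m00']])
            print(" hole",np.round(c,2),M['m00'],np.round(plane(n,c,.012),4))
def cr(im,x,y):
    k=cv2.resize(im[y:y+66,x:x+66],(396,396),interpolation=cv2.INTER_CUBIC).astype(float)
    return (255*np.clip(k/110,0,1)**.6).astype(np.uint8)
cv2.imwrite("pics/unit.png",np.hstack([cr(t,297,114),cr(s,297,220)]))
E
```

```text
top box [[0.5107, 0.2286, 0.013], [0.5095, 0.1726, 0.013], [0.3563, 0.1747, 0.013], [0.3576, 0.2302, 0.013]]
 hole [261.36 214.41] 808.0 [0.3716 0.2016 0.012 ]
 hole [260.48 200.58] 1902.5 [0.4176 0.2037 0.012 ]
 hole [260.98 177.23] 777.0 [0.4957 0.2006 0.012 ]
scene box [[0.3568, 0.1754, 0.013], [0.348, 0.2341, 0.013], [0.509, 0.2299, 0.013], [0.5157, 0.174, 0.013]]
 hole [381.99 214.24] 734.5 [0.495  0.2019 0.012 ]
 hole [372.99 200.12] 2506.5 [0.4363 0.2001 0.012 ]
 hole [364.62 184.52] 653.0 [0.3712 0.2029 0.012 ]
```

View pics/unit.png

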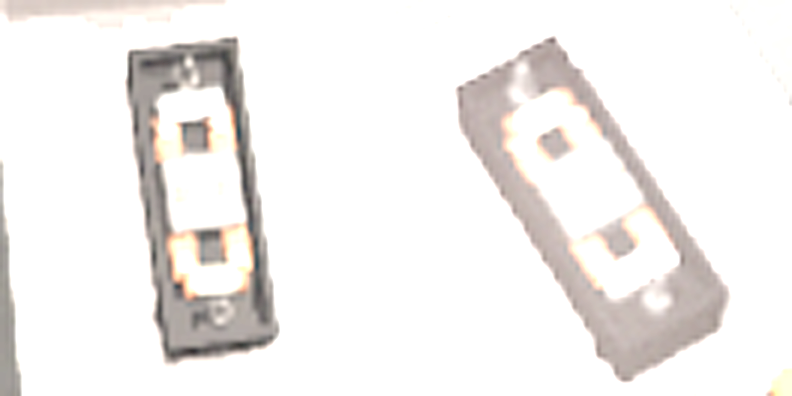

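```bash
python3 - <<'E'
from h import *
T=lambda u,v:(297+u/6-.42,114+v/6-.42)
S=lambda u,v:(297+(u-396)/6-.42,220+v/6-.42)
for k,p in dict(farL=(129,54),farR=(237,40),nearR=(277,333)).items(): print("top rim",k,plane("top",T(*p),.111).round(4))
for k,p in dict(nearR=(460,90),nearL=(555,40),farL=(727,293)).items(): print("scene rim",k,plane("scene",S(*p),.111).round(4))
for k,a,b in(("far",(187,64),(659,292)),("near",(221,309),(522,66))):
    print("peg",k,plane("top",T(*a),.135).round(4),plane("scene",S(*b),.135).round(4),np.round(two(S(*b),T(*a))[0],4))
# bright blobs near pegs
t=cv2.imread("pics/top0.png");s=cv2.imread("pics/scene0.png")
for n,im,c in(("top",t,T(188,70)),("top",t,T(221,311)),("scene",s,S(657,293)),("scene",s,S(521,75))):
    x,y=np.round(c).astype(int);print(n,x-4,y-5);print(im[y-5:y+6,x-4:x+5].mean(2).astype(int))
# pack interior walls
for n,x in(("walltest",0),): pass
print(r.observe()["time_s"])
E
```

```text
top rim farL [0.6498 0.0069 0.111 ]
top rim farR [ 0.6557 -0.0496  0.111 ]
top rim nearR [ 0.5013 -0.0653  0.111 ]
scene rim nearR [ 0.5047 -0.0636  0.111 ]
scene rim nearL [ 0.4994 -0.0102  0.111 ]
scene rim farL [0.6529 0.0073 0.111 ]
peg far [ 0.6375 -0.022   0.135 ] [ 0.6472 -0.0262  0.135 ] [ 0.6417 -0.0228  0.1186]
peg near [ 0.5109 -0.0354  0.135 ] [ 0.5162 -0.0355  0.135 ] [ 0.5125 -0.0349  0.1274]
top 324 120
[[208 203 201 199 198 161 124 124 123]
 [124  85  51  50  50  52  49  49  48]
 [ 47  47  47  46  46  45  37  35  25]
 [ 27  27  26  25  66  25  20  19  20]
 [ 19  21  35  39 114  51  38  42  43]
 [ 36  44  67  44  57  64  44  51  52]
 [ 42  52  68  41  45  91  52  52  50]
 [ 46  46  55  66  66 114  52  52  52]
 [ 27  27  38  93  93  76  56  79  84]
 [ 73  84 111 140 140 139 145 172 177]
 [175 187 220 241 241 241 241 241 241]]
top 329 160
[[196 235 237 238 238 238 236 197 145]
 [193 229 225 218 214 208 201 173 113]
 [136 181 174 166 157 143 121  79  57]
 [ 47  54  48  56  57  67  49  50  50]
 [ 45  47  55  75  80 100  62  57  57]
 [ 50  51  42  62  46  62  81  56  58]
 [
[... 385 characters left out ...]
  87  70  64  65]
 [110  79  91 103  97  86  71  59  61]
 [ 79  72 105 119 104 107  94  60  64]
 [ 69  72  99 121 116 121 100  66  66]
 [ 68  70  78  97 107  96  71  66  65]
 [ 69  68  70  78  82  79  67  68  66]
 [ 69  66  67  67  69  68  66  65  60]]
scene 313 227
[[149 177 215 240 246 228 126  63  61]
 [216 240 247 231 126  63  60  61  60]
 [247 231 159 128  65  67  61  57  53]
 [158 128  65  64  87  89  58  55  56]
 [ 63  62  58  74 110 112  68  58  60]
 [ 63  57  59  76 101  94  76  65  62]
 [ 58  58  60  80  99  89  79  65  63]
 [ 59  60  75  99 103  89  82  72  55]
 [ 64  65  81 114 119  98  92  80  69]
 [ 65  65  70 102 131 123 100 115 166]
 [ 67  65  69  81  92 122 164 222 247]]
0.1
```

```bash
cat >> h.py <<'E'
def edges(n,im,C,yaw,z,th,L=.160,W=.060,sides=("far","near","L","R")):
    """subpixel dark->bright crossing along normals of a predicted rectangle; returns signed offset of each side (m)"""
    g=cv2.GaussianBlur(im.max(2).astype(np.float32),(0,0),.5);a=np.array([np.cos(yaw),np.sin(yaw)]);b=np.array([-a[1],a[0]]);out={}
    for s in sides:
        nrm,tan,h,l=dict(far=(a,b,L/2,W/2),near=(-a,b,L/2,W/2),L=(b,a,W/2,L/2),R=(-b,a,W/2,L/2))[s]
        pts=[]
        for t in np.linspace(-.75,.75,25)*l:
            d=np.arange(-.008,.010,.0003)
            uv=np.array([proj(n,[*(np.array(C)+nrm*(h+e)+tan*t),z]) for e in d],np.float32)
            v=cv2.remap(g,uv[:,0].copy(),uv[:,1].copy(),cv2.INTER_LINEAR).ravel()
            k=np.where((v[:-1]<th)&(v[1:]>=th))[0]
            if len(k):pts.append((t,d[k[-1]]))
        p=np.array(pts);
        if len(p)>5:
            q=np.polyfit(p[:,0],p[:,1],1);res=p[:,1]-np.polyval(q,p[:,0]);ok=abs(res)<.0015
            q=np.polyfit(p[ok,0],p[ok,1],1);out[s]=(round(q[1]*1e3,1),round(np.degrees(np.arctan(q[0])),1),int(ok.sum()))
    return out
def plan(tx,ty,tz,yaw=None):
    o=r.observe();M=R.from_rotvec(o["tcp_rot"]).as_matrix();p=np.array(o["eef_pos"])
    cy=np.degrees(np.arctan2(M[1,0],M[0,0]));d=M.T@(np.array([tx,ty,tz])-p)
    print("t",round(o["time_s"],2),"tcp",p.round(4),"yaw",round(cy,2),"tilt",np.round(np.degrees([M[0,2],M[1,2]]),2),"F",np.round(o["wrist_force"],1),"open",round(o["opening"],4))
    print("tool shift units",np.round(d/.04,3),"rz units", None if yaw is None else round(-(yaw-cy)/30,3))
E
python3 - <<'E'
from h import *
t=cv2.imread("pics/top0.png");s=cv2.imread("pics/scene0.png")
C=(.577,-.0287);y=np.radians(6)
for th in(110,140,170):
    print("top",edges("top",t,C,y,.111,th));print("scene",edges("scene",s,C,y,.111,th))
for n in("top","scene"):
  for k in(-1,1):
    q=np.array(C)+k*.062*np.array([np.cos(y),np.sin(y)])
    print(n,k,"tip",proj(n,[*q,.135]).round(1),"base",proj(n,[*q,.08]).round(1))
print("guard (center y off by sides irrelevant)")
plan(.433,.202,.30,-.5)
E
```

```text
Traceback (most recent call last):
  File "h.py", line 27, in edges
    uv=np.array([proj(n,[*(np.array(C)+nrm*(h+e)+tan*t),z]) for e in d],np.float32)
                 ~~~~^^^^^^^^^^^^^^^^^^^^^^^^^^^^^^^^^^^^^^
  File "h.py", line 17, in proj
    c=r.camera_info(n);K=np.array(c["K"]);T=np.array(c["T"])
ValueError: time passes only in moves, steps and waits
```

Request:
send_rows(
  commands=[
    {"z": -0.5,"x": 0.6,"y": -0.5,"grip": 1},
    {"z": -0.5,"x": 0.8,"y": -0.6},
    {"z": -0.5,"x": 1,"y": -0.7},
    {"z": -0.5,"x": 1,"y": -0.7},
    {"z": -0.3,"x": 0.9,"y": -0.7},
    {"x": 0.8,"y": -0.8},
    {"x": 0.5,"y": -0.8},
    {"x": 0.3,"y": -0.8},
  ],
)

```text
invalid input
```

```bash
python3 - <<'E'
s=open("h.py").read().replace("c=r.camera_info(n)","c=CAM[n]").replace("def ray",'CAM={n:r.camera_info(n) for n in("scene","top")}\ndef ray',1)
open("h.py","w").write(s)
E
python3 - <<'E'
from h import *
t=cv2.imread("pics/top0.png");s=cv2.imread("pics/scene0.png")
C=(.577,-.0287);y=np.radians(6)
for th in(110,140,170):
    print("top",edges("top",t,C,y,.111,th));print("scene",edges("scene",s,C,y,.111,th))
for n in("top","scene"):
  for k in(-1,1):
    q=np.array(C)+k*.062*np.array([np.cos(y),np.sin(y)])
    print(n,k,"tip",proj(n,[*q,.135]).round(1),"base",proj(n,[*q,.08]).round(1))
plan(.433,.202,.30,-.5)
E
```

```text
top {'far': (np.float64(-2.0), np.float64(0.2), 25), 'near': (np.float64(6.8), np.float64(1.6), 25), 'L': (np.float64(2.0), np.float64(-0.2), 25), 'R': (np.float64(-0.8), np.float64(0.0), 25)}
scene {'near': (np.float64(-2.6), np.float64(0.7), 25), 'L': (np.float64(-1.6), np.float64(0.2), 25), 'R': (np.float64(7.0), np.float64(0.0), 25)}
top {'far': (np.float64(-1.1), np.float64(0.0), 25), 'near': (np.float64(7.8), np.float64(1.9), 25), 'L': (np.float64(3.1), np.float64(-0.1), 24), 'R': (np.float64(0.1), np.float64(-0.0), 25)}
scene {'near': (np.float64(-1.4), np.float64(0.8), 25), 'L': (np.float64(-0.3), np.float64(0.1), 24), 'R': (np.float64(8.1), np.float64(0.1), 25)}
top {'far': (np.float64(-0.1), np.float64(0.1), 25), 'near': (np.float64(8.6), np.float64(1.8), 20), 'L': (np.float64(6.1), np.float64(-0.1), 24), 'R': (np.float64(1.0), np.float64(-0.1), 25)}
scene {'near': (np.float64(-0.5), np.float64(0.9), 25), 'L': (np.float64(0.7), np.float64(-0.0), 24), 'R': (np.float64(9.0), np.float64(0.1), 25)}
top -1 tip [333.3 163.6] base [332.4 166.4]
top 1 tip [327.8 123.9] base [327.1 128.3]
scene -1 tip [317.6 230.3] base [317.7 238.4]
scene 1 tip [340.4 265. ] base [339.7 272.2]
t 0.1 tcp [ 0.1656 -0.6279  0.2009] yaw 14.77 tilt [-0.02  0.09] F [0.3 0.5 0.6] open 0.0855
tool shift units [ 11.754 -18.362  -2.447] rz units 0.509
```

Request:
send_rows(
  commands=[
    {"rx": 0,"ry": 0,"rz": 0,"z": -0.5,"x": 0.6,"y": -0.5,"grip": 1},
    {"rx": 0,"ry": 0,"rz": 0,"z": -0.5,"x": 0.8,"y": -0.6,"grip": 1},
    {"rx": 0,"ry": 0,"rz": 0,"z": -0.5,"x": 1,"y": -0.7,"grip": 1},
    {"rx": 0,"ry": 0,"rz": 0,"z": -0.5,"x": 1,"y": -0.7,"grip": 1},
    {"rx": 0,"ry": 0,"rz": 0,"z": -0.3,"x": 0.9,"y": -0.7,"grip": 1},
    {"rx": 0,"ry": 0,"rz": 0,"z": 0,"x": 0.8,"y": -0.8,"grip": 1},
    {"rx": 0,"ry": 0,"rz": 0,"z": 0,"x": 0.5,"y": -0.8,"grip": 1},
    {"rx": 0,"ry": 0,"rz": 0,"z": 0,"x": 0.3,"y": -0.8,"grip": 1},
  ],
)

```text
time_s: 0.77
eef_pos: [0.3192, -0.3741, 0.2824]
tcp_rot: [-3.114, -0.409, -0.002]
wrist_force: [0.2, -0.4, 0.3]
opening: 0.0853
gripper_force: 0.0
```

Request:
send_rows(
  commands=[
    {"rx": 0,"ry": 0,"rz": 0.065,"x": 0.35,"y": -0.85,"z": 0,"grip": 1},
    {"rx": 0,"ry": 0,"rz": 0.065,"x": 0.35,"y": -0.85,"z": 0,"grip": 1},
    {"rx": 0,"ry": 0,"rz": 0.065,"x": 0.3,"y": -0.85,"z": 0,"grip": 1},
    {"rx": 0,"ry": 0,"rz": 0.065,"x": 0.3,"y": -0.85,"z": 0,"grip": 1},
    {"rx": 0,"ry": 0,"rz": 0.065,"x": 0.25,"y": -0.85,"z": 0,"grip": 1},
    {"rx": 0,"ry": 0,"rz": 0.065,"x": 0.25,"y": -0.85,"z": 0,"grip": 1},
    {"rx": 0,"ry": 0,"rz": 0.065,"x": 0.2,"y": -0.85,"z": 0,"grip": 1},
    {"rx": 0,"ry": 0,"rz": 0.055,"x": 0.2,"y": -0.85,"z": 0,"grip": 1},
  ],
)

```text
time_s: 1.43
eef_pos: [0.3655, -0.0932, 0.2825]
tcp_rot: [3.141, -0.018, -0.0]
wrist_force: [0.8, -0.3, -0.8]
opening: 0.0855
gripper_force: 0.0
```

Request:
send_rows(
  commands=[
    {"rx": 0,"ry": 0,"rz": 0,"x": 0.1,"y": -0.85,"z": 0.3,"grip": 0.7},
    {"rx": 0,"ry": 0,"rz": 0,"x": 0.1,"y": -0.85,"z": 0.4,"grip": 0.7},
    {"rx": 0,"ry": 0,"rz": 0,"x": 0.1,"y": -0.8,"z": 0.5,"grip": 0.7},
    {"rx": 0,"ry": 0,"rz": 0,"x": 0.1,"y": -0.7,"z": 0.5,"grip": 0.7},
    {"rx": 0,"ry": 0,"rz": 0,"x": 0.1,"y": -0.5,"z": 0.4,"grip": 0.7},
    {"rx": 0,"ry": 0,"rz": 0,"x": 0,"y": -0.3,"z": 0.3,"grip": 0.7},
    {"rx": 0,"ry": 0,"rz": 0,"x": 0,"y": -0.1,"z": 0.2,"grip": 0.7},
    {"rx": 0,"ry": 0,"rz": 0,"x": 0,"y": 0,"z": 0,"grip": 0.7},
  ],
)

```text
time_s: 2.1
eef_pos: [0.3863, 0.0694, 0.1772]
tcp_rot: [3.141, -0.011, -0.005]
wrist_force: [-0.6, 0.4, -0.2]
opening: 0.0601
gripper_force: 0.0
```

```bash
python3 -c "
from h import *
plan(.4334,.2017,.06,-.5);print(np.round(r.observe()['qpos'],2))"
```

```text
t 2.1 tcp [0.3863 0.0694 0.1772] yaw -0.4 tilt [-0.2  -0.03] F [-0.6  0.4 -0.2] open 0.0601
tool shift units [ 1.165 -3.317  2.924] rz units 0.003
[-0.05  0.32 -0.25  2.21  0.13  0.63 -1.98]
```

Request:
send_rows(
  commands=[
    {"rx": 0,"ry": 0,"rz": 0,"x": 0.3,"y": -0.7,"z": 0.3,"grip": 0.5},
    {"rx": 0,"ry": 0,"rz": 0,"x": 0.3,"y": -0.7,"z": 0.4,"grip": 0.5},
    {"rx": 0,"ry": 0,"rz": 0,"x": 0.3,"y": -0.7,"z": 0.5,"grip": 0.5},
    {"rx": 0,"ry": 0,"rz": 0,"x": 0.27,"y": -0.7,"z": 0.5,"grip": 0.5},
    {"rx": 0,"ry": 0,"rz": 0,"x": 0,"y": -0.4,"z": 0.5,"grip": 0.5},
    {"rx": 0,"ry": 0,"rz": 0,"x": 0,"y": -0.12,"z": 0.4,"grip": 0.5},
    {"rx": 0,"ry": 0,"rz": 0,"x": 0,"y": 0,"z": 0.3,"grip": 0.5},
    {"rx": 0,"ry": 0,"rz": 0,"x": 0,"y": 0,"z": 0,"grip": 0.5},
  ],
)

```text
time_s: 2.77
eef_pos: [0.4349, 0.1997, 0.0611]
tcp_rot: [3.139, -0.016, -0.004]
wrist_force: [-0.4, -0.3, 0.2]
opening: 0.0427
gripper_force: 0.0
```

```bash
python3 -c "
from h import *
plan(.4334,.2017,.016,-.5)"
```

```text
t 2.77 tcp [0.4349 0.1997 0.0611] yaw -0.57 tilt [-0.16 -0.14] F [-0.4 -0.3  0.2] open 0.0427
tool shift units [-0.035 -0.053  1.128] rz units -0.002
```

Request:
send_rows(
  commands=[
    {"rx": 0,"ry": 0,"rz": 0,"x": -0.035,"y": -0.05,"z": 0.2,"grip": 0.45},
    {"rx": 0,"ry": 0,"rz": 0,"x": 0,"y": 0,"z": 0.2,"grip": 0.45},
    {"rx": 0,"ry": 0,"rz": 0,"x": 0,"y": 0,"z": 0.2,"grip": 0.45},
    {"rx": 0,"ry": 0,"rz": 0,"x": 0,"y": 0,"z": 0.2,"grip": 0.45},
    {"rx": 0,"ry": 0,"rz": 0,"x": 0,"y": 0,"z": 0.15,"grip": 0.45},
    {"rx": 0,"ry": 0,"rz": 0,"x": 0,"y": 0,"z": 0.1,"grip": 0.45},
    {"rx": 0,"ry": 0,"rz": 0,"x": 0,"y": 0,"z": 0.05,"grip": 0.45},
    {"rx": 0,"ry": 0,"rz": 0,"x": 0,"y": 0,"z": 0,"grip": 0.45},
  ],
)

```text
time_s: 3.43
eef_pos: [0.434, 0.2032, 0.0181]
tcp_rot: [3.141, -0.014, -0.001]
wrist_force: [-0.5, -0.0, 0.8]
opening: 0.0386
gripper_force: 0.0
```

```bash
python3 - <<'E'
from h import *
plan(.4334,.2017,.016,-.5)
a=r.get_image("scene")[:,:,::-1][160:240,330:410];b=r.get_image("top")[:,:,::-1][155:235,220:300]
cv2.imwrite("pics/g1.png",np.hstack([cv2.resize(k,(400,400),interpolation=cv2.INTER_CUBIC) for k in(a,b)]))
E
```

```text
t 3.43 tcp [0.434  0.2032 0.0181] yaw -0.53 tilt [-0.04 -0.02] F [-0.5 -0.   0.8] open 0.0386
tool shift units [-0.015  0.037  0.053] rz units -0.001
```

View pics/g1.png

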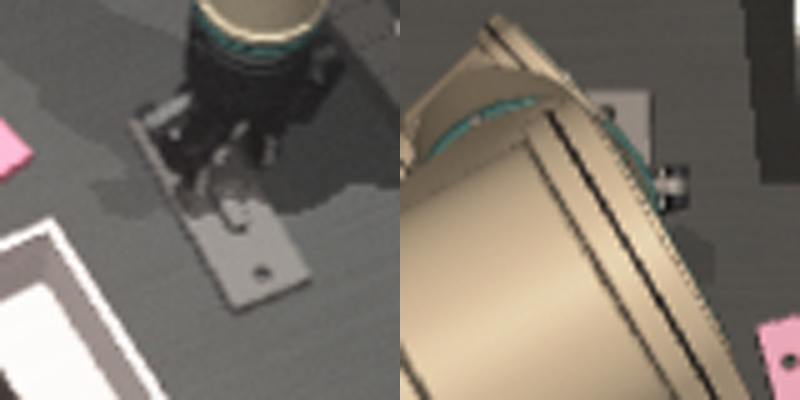

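The scene crop shows the fingers astride the rib, at about (230,200) in the left crop. Closing gently now.

Request:
send_rows(
  commands=[
    {"rx": 0,"ry": 0,"rz": 0,"x": 0,"y": 0.035,"z": 0.04,"grip": 0.3},
    {"rx": 0,"ry": 0,"rz": 0,"x": 0,"y": 0,"z": 0,"grip": 0.2},
    {"rx": 0,"ry": 0,"rz": 0,"x": 0,"y": 0,"z": 0,"grip": 0.12},
    {"rx": 0,"ry": 0,"rz": 0,"x": 0,"y": 0,"z": 0,"grip": 0.05},
    {"rx": 0,"ry": 0,"rz": 0,"x": 0,"y": 0,"z": 0,"grip": 0},
    {"rx": 0,"ry": 0,"rz": 0,"x": 0,"y": 0,"z": 0,"grip": 0},
    {"rx": 0,"ry": 0,"rz": 0,"x": 0,"y": 0,"z": 0,"grip": 0},
    {"rx": 0,"ry": 0,"rz": 0,"x": 0,"y": 0,"z": 0,"grip": 0},
  ],
  squeeze=30,
)

```text
time_s: 4.2
eef_pos: [0.4343, 0.2019, 0.017]
tcp_rot: [-3.142, 0.015, -0.0]
wrist_force: [0.3, 0.6, 0.0]
opening: -0.0
gripper_force: 0.0
```

```bash
python3 - <<'E'
from h import *
o=r.observe();print(o["opening"],o["gripper_force"],o["wrist_force"])
a=r.get_image("scene")[:,:,::-1][170:230,340:400]
cv2.imwrite("pics/g2.png",cv2.resize(a,(600,600),interpolation=cv2.INTER_CUBIC))
E
```

```text
-1.3785787191897073e-05 0.0 [0.26942658 0.64382149 0.02367671]
```

View pics/g2.png

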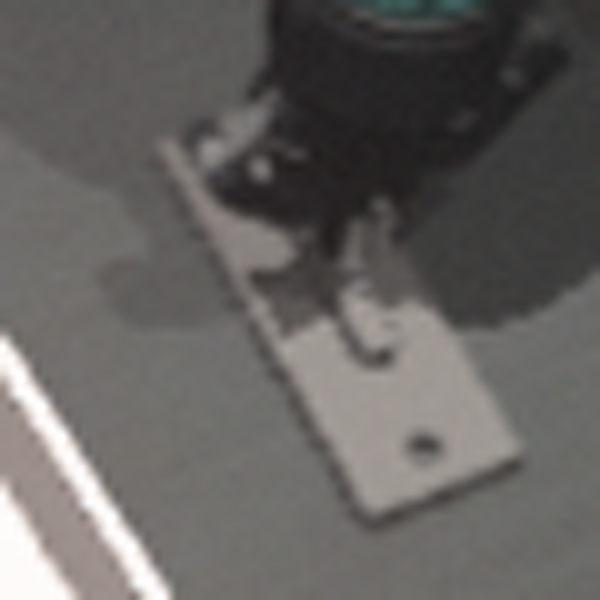

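The crop shows the shut fingers right at the rib, around (340,260), with hole at (425,445), yet the opening reads 0 with no force. A small lift will show whether the guard is held.

Request:
send_rows(
  commands=[
    {"rx": 0,"ry": 0,"rz": 0,"x": 0,"y": 0,"z": -0.1,"grip": 0},
    {"rx": 0,"ry": 0,"rz": 0,"x": 0,"y": 0,"z": -0.1,"grip": 0},
    {"rx": 0,"ry": 0,"rz": 0,"x": 0,"y": 0,"z": -0.1,"grip": 0},
    {"rx": 0,"ry": 0,"rz": 0,"x": 0,"y": 0,"z": -0.1,"grip": 0},
    {"rx": 0,"ry": 0,"rz": 0,"x": 0,"y": 0,"z": -0.1,"grip": 0},
    {"rx": 0,"ry": 0,"rz": 0,"x": 0,"y": 0,"z": 0,"grip": 0},
    {"rx": 0,"ry": 0,"rz": 0,"x": 0,"y": 0,"z": 0,"grip": 0},
    {"rx": 0,"ry": 0,"rz": 0,"x": 0,"y": 0,"z": 0,"grip": 0},
  ],
)

```text
time_s: 4.92
eef_pos: [0.4343, 0.2019, 0.037]
tcp_rot: [-3.142, 0.014, -0.0]
wrist_force: [-0.7, 0.3, 0.2]
opening: 0.0003
gripper_force: 0.0
```

```bash
cat >> h.py <<'E'
def blob(im,uv,rad=5,dark=True):
    x,y=np.round(uv).astype(int);g=im[y-rad:y+rad+1,x-rad:x+rad+1].max(2).astype(float)
    w=np.clip((np.median(g)-15-g) if dark else (g-np.median(g)-15),0,None);Y,X=np.mgrid[-rad:rad+1,-rad:rad+1]
    return np.array([x+(w*X).sum()/w.sum(),y+(w*Y).sum()/w.sum()])
E
python3 - <<'E'
from h import *
a=r.get_image("scene")[:,:,::-1].copy();cv2.imwrite("pics/g3f.png",a)
s0=cv2.imread("pics/scene0.png")
print(blob(s0,(382,214)),blob(a,(382,214)),blob(a,(382,211)))
print("exp if lifted 20mm",proj("scene",[.495,.2019,.032]))
o=r.observe();print(o["opening"],o["gripper_force"],o["wrist_force"],o["eef_pos"])
E
```

```text
[383.87782805 216.66176471] [383.91106043 216.6659065 ] [381.4526749 212.1872428]
exp if lifted 20mm [382.69820292 211.30238966]
-0.00019887062120548554 0.0 [ 0.36853528  0.50962655 -0.55604315] [0.43414104 0.20185134 0.03686857]
```

The hole did not move, so the guard was not held and stays in place: the shut fingers must have passed above the rib. I'll probe downward with them shut to find the real height.

Request:
send_rows(
  commands=[
    {"rx": 0,"ry": 0,"rz": 0,"x": -0.02,"y": 0,"z": 0.25,"grip": 0},
    {"rx": 0,"ry": 0,"rz": 0,"x": 0,"y": 0,"z": 0.2,"grip": 0},
    {"rx": 0,"ry": 0,"rz": 0,"x": 0,"y": 0,"z": 0.04,"grip": 0},
    {"rx": 0,"ry": 0,"rz": 0,"x": 0,"y": 0,"z": 0.02,"grip": 0},
    {"rx": 0,"ry": 0,"rz": 0,"x": 0,"y": 0,"z": 0.02,"grip": 0},
    {"rx": 0,"ry": 0,"rz": 0,"x": 0,"y": 0,"z": 0.02,"grip": 0},
    {"rx": 0,"ry": 0,"rz": 0,"x": 0,"y": 0,"z": 0.02,"grip": 0},
    {"rx": 0,"ry": 0,"rz": 0,"x": 0,"y": 0,"z": 0,"grip": 0},
  ],
)

```text
time_s: 5.63
eef_pos: [0.4335, 0.202, 0.0142]
tcp_rot: [-3.141, 0.015, -0.0]
wrist_force: [0.5, 0.4, -0.0]
opening: -0.0002
gripper_force: 0.0
```

```bash
python3 - <<'E'
from h import *
for z in(.005,.015,.025,.035):print(z,proj("scene",[.4343,.2019,z]).round(1))
a=r.get_image("scene")[:,:,::-1][175:225,350:400]
cv2.imwrite("pics/g4.png",cv2.resize((255*(a/255.)**.6).astype(np.uint8),(600,600),interpolation=cv2.INTER_CUBIC))
o=r.observe();print(o["time_s"],o["opening"],o["gripper_force"],o["wrist_force"],o["eef_pos"])
E
```

```text
0.005 [373.  200.5]
0.015 [373.3 199. ]
0.025 [373.6 197.5]
0.035 [373.9 195.9]
5.6833 8.307302536950451e-05 0.0 [0.12844244 0.09060422 0.24854151] [0.43356136 0.20193466 0.01426538]
```

View pics/g4.png

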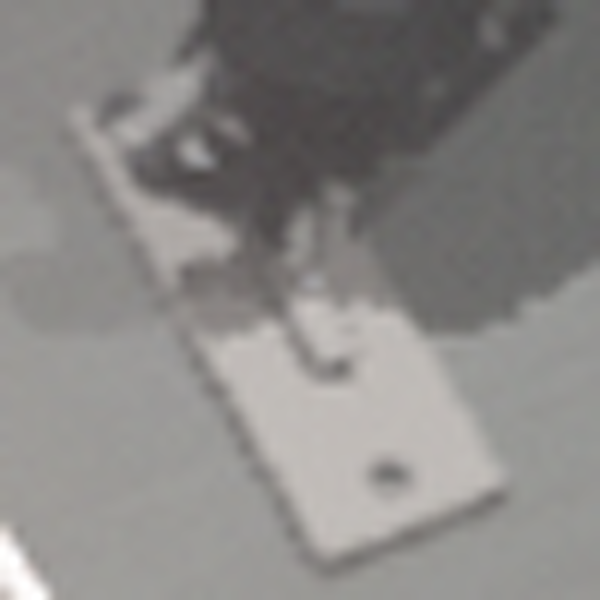

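The crop shows the shut fingers ending at about (275,265), roughly z≈0.03 on the rib's centre line. The rib's end is at (335,370), with no contact at TCP 0.014. Continuing the probe in 3 mm calls.

Request:
send_rows(
  commands=[
    {"rx": 0,"ry": 0,"rz": 0,"x": 0,"y": 0,"z": 0.02,"grip": 0},
    {"rx": 0,"ry": 0,"rz": 0,"x": 0,"y": 0,"z": 0.02,"grip": 0},
    {"rx": 0,"ry": 0,"rz": 0,"x": 0,"y": 0,"z": 0.02,"grip": 0},
    {"rx": 0,"ry": 0,"rz": 0,"x": 0,"y": 0,"z": 0.015,"grip": 0},
    {"rx": 0,"ry": 0,"rz": 0,"x": 0,"y": 0,"z": 0,"grip": 0},
    {"rx": 0,"ry": 0,"rz": 0,"x": 0,"y": 0,"z": 0,"grip": 0},
    {"rx": 0,"ry": 0,"rz": 0,"x": 0,"y": 0,"z": 0,"grip": 0},
    {"rx": 0,"ry": 0,"rz": 0,"x": 0,"y": 0,"z": 0,"grip": 0},
  ],
)

```text
time_s: 6.35
eef_pos: [0.4335, 0.2019, 0.0112]
tcp_rot: [-3.142, 0.014, -0.0]
wrist_force: [0.7, 0.5, -0.3]
opening: 0.0
gripper_force: 0.0
```

Request:
send_rows(
  commands=[
    {"rx": 0,"ry": 0,"rz": 0,"x": 0,"y": 0,"z": 0.02,"grip": 0},
    {"rx": 0,"ry": 0,"rz": 0,"x": 0,"y": 0,"z": 0.02,"grip": 0},
    {"rx": 0,"ry": 0,"rz": 0,"x": 0,"y": 0,"z": 0.02,"grip": 0},
    {"rx": 0,"ry": 0,"rz": 0,"x": 0,"y": 0,"z": 0.02,"grip": 0},
    {"rx": 0,"ry": 0,"rz": 0,"x": 0,"y": 0,"z": 0,"grip": 0},
    {"rx": 0,"ry": 0,"rz": 0,"x": 0,"y": 0,"z": 0,"grip": 0},
    {"rx": 0,"ry": 0,"rz": 0,"x": 0,"y": 0,"z": 0,"grip": 0},
    {"rx": 0,"ry": 0,"rz": 0,"x": 0,"y": 0,"z": 0,"grip": 0},
  ],
)

```text
time_s: 7.02
eef_pos: [0.4335, 0.202, 0.008]
tcp_rot: [-3.142, 0.014, -0.0]
wrist_force: [-0.2, 0.7, -0.5]
opening: 0.0
gripper_force: 0.0
```

Request:
send_rows(
  commands=[
    {"rx": 0,"ry": 0,"rz": 0,"x": 0,"y": 0,"z": 0.02,"grip": 0},
    {"rx": 0,"ry": 0,"rz": 0,"x": 0,"y": 0,"z": 0.02,"grip": 0},
    {"rx": 0,"ry": 0,"rz": 0,"x": 0,"y": 0,"z": 0.01,"grip": 0},
    {"rx": 0,"ry": 0,"rz": 0,"x": 0,"y": 0,"z": 0,"grip": 0},
    {"rx": 0,"ry": 0,"rz": 0,"x": 0,"y": 0,"z": 0,"grip": 0},
    {"rx": 0,"ry": 0,"rz": 0,"x": 0,"y": 0,"z": 0,"grip": 0},
    {"rx": 0,"ry": 0,"rz": 0,"x": 0,"y": 0,"z": 0,"grip": 0},
    {"rx": 0,"ry": 0,"rz": 0,"x": 0,"y": 0,"z": 0,"grip": 0},
  ],
)

```text
time_s: 7.68
eef_pos: [0.4335, 0.2019, 0.006]
tcp_rot: [-3.142, 0.015, -0.0]
wrist_force: [0.2, 0.1, -0.7]
opening: 0.0002
gripper_force: 0.0
```

```bash
python3 - <<'E'
from h import *
a=r.get_image("scene")[:,:,::-1].copy();cv2.imwrite("pics/g5f.png",a)
s0=cv2.imread("pics/scene0.png")
print(blob(s0,(382,214),3),blob(a,(382,214),3))
o=r.observe();print(o["time_s"],o["wrist_force"],o["eef_pos"],np.round(o["qpos"],4),np.round(o["tau"],2))
E
```

```text
[382.         214.12222222] [381.99418605 214.125     ]
7.7333 [-0.465269    0.19320378 -0.05165149] [0.4334593  0.20191773 0.00595767] [-0.4172  0.7304 -0.1143  2.1325  0.2678  0.2917 -2.3395] [ -0.   -48.34  -0.69  -6.41   0.     0.     0.  ]
```

Request:
send_rows(
  commands=[
    {"rx": 0,"ry": 0,"rz": 0,"x": 0,"y": 0,"z": 0.02,"grip": 0},
    {"rx": 0,"ry": 0,"rz": 0,"x": 0,"y": 0,"z": 0.02,"grip": 0},
    {"rx": 0,"ry": 0,"rz": 0,"x": 0,"y": 0,"z": 0.02,"grip": 0},
    {"rx": 0,"ry": 0,"rz": 0,"x": 0,"y": 0,"z": 0.015,"grip": 0},
    {"rx": 0,"ry": 0,"rz": 0,"x": 0,"y": 0,"z": 0,"grip": 0},
    {"rx": 0,"ry": 0,"rz": 0,"x": 0,"y": 0,"z": 0,"grip": 0},
    {"rx": 0,"ry": 0,"rz": 0,"x": 0,"y": 0,"z": 0,"grip": 0},
    {"rx": 0,"ry": 0,"rz": 0,"x": 0,"y": 0,"z": 0,"grip": 0},
  ],
)

```text
time_s: 8.4
eef_pos: [0.4334, 0.2019, 0.003]
tcp_rot: [-3.142, 0.015, -0.0]
wrist_force: [0.2, 0.1, -0.8]
opening: -0.0002
gripper_force: 0.0
```

```bash
python3 - <<'E'
from h import *
a=r.get_image("scene")[:,:,::-1].copy();cv2.imwrite("pics/g6f.png",a)
k=a[170:220,345:395]
p=[cv2.resize((255*(cv2.imread(f"pics/{n}.png")[170:220,350:400]/255.)**.5).astype(np.uint8),(400,400),interpolation=cv2.INTER_CUBIC) for n in("g3f","g6f")]
cv2.imwrite("pics/g6.png",np.hstack(p))
o=r.observe();print(o["time_s"],o["opening"],o["wrist_force"],o["eef_pos"])
E
```

```text
8.45 0.0001608072966925084 [-0.08685475 -0.23852287 -0.60057832] [0.43347197 0.20194877 0.00298609]
```

View pics/g6.png

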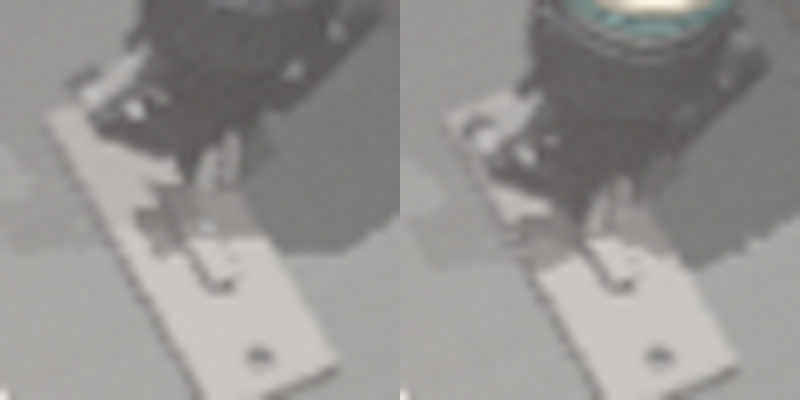

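Both views put the fingertips about 20 mm above the reported TCP, roughly at the rib's top now at TCP 0.003. I'll open, go 6 mm lower and close again.

Request:
send_rows(
  commands=[
    {"rx": 0,"ry": 0,"rz": 0,"x": 0,"y": 0,"z": -0.05,"grip": 0.35},
    {"rx": 0,"ry": 0,"rz": 0,"x": 0,"y": 0,"z": 0,"grip": 0.35},
    {"rx": 0,"ry": 0,"rz": 0,"x": 0,"y": 0,"z": 0,"grip": 0.35},
    {"rx": 0,"ry": 0,"rz": 0,"x": 0,"y": 0,"z": 0.05,"grip": 0.35},
    {"rx": 0,"ry": 0,"rz": 0,"x": 0,"y": 0,"z": 0.05,"grip": 0.35},
    {"rx": 0,"ry": 0,"rz": 0,"x": 0,"y": 0,"z": 0.05,"grip": 0.35},
    {"rx": 0,"ry": 0,"rz": 0,"x": 0,"y": 0,"z": 0.05,"grip": 0.35},
    {"rx": 0,"ry": 0,"rz": 0,"x": 0,"y": 0,"z": 0,"grip": 0.35},
  ],
)

```text
time_s: 9.12
eef_pos: [0.4331, 0.2018, -0.0036]
tcp_rot: [3.141, -0.014, -0.001]
wrist_force: [-0.2, -0.2, 0.4]
opening: 0.0297
gripper_force: 0.0
```

Request:
send_rows(
  commands=[
    {"rx": 0,"ry": 0,"rz": 0,"x": 0,"y": 0,"z": 0,"grip": 0.25},
    {"rx": 0,"ry": 0,"rz": 0,"x": 0,"y": 0,"z": 0,"grip": 0.15},
    {"rx": 0,"ry": 0,"rz": 0,"x": 0,"y": 0,"z": 0,"grip": 0.1},
    {"rx": 0,"ry": 0,"rz": 0,"x": 0,"y": 0,"z": 0,"grip": 0.05},
    {"rx": 0,"ry": 0,"rz": 0,"x": 0,"y": 0,"z": 0,"grip": 0},
    {"rx": 0,"ry": 0,"rz": 0,"x": 0,"y": 0,"z": 0,"grip": 0},
    {"rx": 0,"ry": 0,"rz": 0,"x": 0,"y": 0,"z": 0,"grip": 0},
    {"rx": 0,"ry": 0,"rz": 0,"x": 0,"y": 0,"z": 0,"grip": 0},
  ],
  squeeze=25,
)

```text
time_s: 9.78
eef_pos: [0.4334, 0.2019, -0.003]
tcp_rot: [3.142, -0.015, 0.0]
wrist_force: [0.7, 0.2, -0.4]
opening: 0.0092
gripper_force: 24.6
```

Contact at 24.6 N now, but the grip is only on the rib's top. I'll re-grip 7 mm lower for a full hold.

Request:
send_rows(
  commands=[
    {"rx": 0,"ry": 0,"rz": 0,"x": 0,"y": 0,"z": 0,"grip": 0.3},
    {"rx": 0,"ry": 0,"rz": 0,"x": 0,"y": 0,"z": 0,"grip": 0.3},
    {"rx": 0,"ry": 0,"rz": 0,"x": 0,"y": 0,"z": 0,"grip": 0.3},
    {"rx": 0,"ry": 0,"rz": 0,"x": 0,"y": 0,"z": 0.05,"grip": 0.3},
    {"rx": 0,"ry": 0,"rz": 0,"x": 0,"y": 0,"z": 0.05,"grip": 0.3},
    {"rx": 0,"ry": 0,"rz": 0,"x": 0,"y": 0,"z": 0.05,"grip": 0.3},
    {"rx": 0,"ry": 0,"rz": 0,"x": 0,"y": 0,"z": 0.025,"grip": 0.3},
    {"rx": 0,"ry": 0,"rz": 0,"x": 0,"y": 0,"z": 0,"grip": 0.3},
  ],
)

```text
time_s: 10.45
eef_pos: [0.4332, 0.2018, -0.0104]
tcp_rot: [3.141, -0.015, -0.001]
wrist_force: [0.4, -0.0, 0.9]
opening: 0.0256
gripper_force: 0.0
```

Request:
send_rows(
  commands=[
    {"rx": 0,"ry": 0,"rz": 0,"x": 0,"y": 0,"z": 0,"grip": 0.25},
    {"rx": 0,"ry": 0,"rz": 0,"x": 0,"y": 0,"z": 0,"grip": 0.2},
    {"rx": 0,"ry": 0,"rz": 0,"x": 0,"y": 0,"z": 0,"grip": 0.15},
    {"rx": 0,"ry": 0,"rz": 0,"x": 0,"y": 0,"z": 0,"grip": 0.1},
    {"rx": 0,"ry": 0,"rz": 0,"x": 0,"y": 0,"z": 0,"grip": 0.05},
    {"rx": 0,"ry": 0,"rz": 0,"x": 0,"y": 0,"z": 0,"grip": 0},
    {"rx": 0,"ry": 0,"rz": 0,"x": 0,"y": 0,"z": 0,"grip": 0},
    {"rx": 0,"ry": 0,"rz": 0,"x": 0,"y": 0,"z": 0,"grip": 0},
  ],
  squeeze=30,
)

```text
time_s: 11.12
eef_pos: [0.4335, 0.202, -0.0099]
tcp_rot: [-3.141, 0.015, -0.0]
wrist_force: [-1.0, -0.1, 3.8]
opening: 0.0112
gripper_force: 30.8
```

The guard is gripped, with the fingertips lightly on the plate. Lifting gently.

Request:
send_rows(
  commands=[
    {"rx": 0,"ry": 0,"rz": 0,"x": 0,"y": 0,"z": -0.1,"grip": 0},
    {"rx": 0,"ry": 0,"rz": 0,"x": 0,"y": 0,"z": -0.2,"grip": 0},
    {"rx": 0,"ry": 0,"rz": 0,"x": 0,"y": 0,"z": -0.2,"grip": 0},
    {"rx": 0,"ry": 0,"rz": 0,"x": 0,"y": 0,"z": -0.2,"grip": 0},
    {"rx": 0,"ry": 0,"rz": 0,"x": 0,"y": 0,"z": -0.2,"grip": 0},
    {"rx": 0,"ry": 0,"rz": 0,"x": 0,"y": 0,"z": -0.1,"grip": 0},
    {"rx": 0,"ry": 0,"rz": 0,"x": 0,"y": 0,"z": 0,"grip": 0},
    {"rx": 0,"ry": 0,"rz": 0,"x": 0,"y": 0,"z": 0,"grip": 0},
  ],
)

```text
time_s: 11.78
eef_pos: [0.4337, 0.202, 0.0303]
tcp_rot: [-3.141, 0.015, -0.001]
wrist_force: [0.2, 0.2, -1.2]
opening: 0.0109
gripper_force: 30.2
```

```bash
python3 - <<'E'
from h import *
a=r.get_image("scene")[:,:,::-1].copy();cv2.imwrite("pics/l1f.png",a);b=r.get_image("top")[:,:,::-1].copy();cv2.imwrite("pics/l1t.png",b)
o=r.observe();p=o["eef_pos"];print(o["time_s"],o["opening"],o["gripper_force"],o["wrist_force"],p)
g=np.array([.4334,.2017]);dz=p[2]+.010+.012
for k in(-1,1):
    q=[g[0]+k*.062,g[1]-k*.0005,dz]
    print(k,"pred",proj("scene",q).round(2),proj("top",q).round(2),"meas scene",blob(a,proj("scene",q),3))
E
```

```text
11.8833 0.011203582943547709 30.247238874435425 [-3.99975523e-01 -6.17824835e-01  3.85746522e-04] [0.43327574 0.20180967 0.0298138 ]
-1 pred [365.45 178.26] [259.61 214.06] meas scene [367.11908397 177.74961832]
1 pred [383.28 208.5 ] [259.24 175.78] meas scene [383.50844278 208.53095685]
```

Request:
send_rows(
  commands=[
    {"rx": 0,"ry": 0,"rz": 0,"x": 0,"y": 0,"z": -0.3,"grip": 0},
    {"rx": 0,"ry": 0,"rz": 0,"x": 0,"y": 0,"z": -0.5,"grip": 0},
    {"rx": 0,"ry": 0,"rz": 0,"x": 0,"y": 0,"z": -0.6,"grip": 0},
    {"rx": 0,"ry": 0,"rz": 0,"x": 0,"y": 0,"z": -0.6,"grip": 0},
    {"rx": 0,"ry": 0,"rz": 0,"x": 0,"y": 0,"z": -0.6,"grip": 0},
    {"rx": 0,"ry": 0,"rz": 0,"x": 0,"y": 0,"z": -0.6,"grip": 0},
    {"rx": 0,"ry": 0,"rz": 0,"x": 0,"y": 0.1,"z": -0.5,"grip": 0},
    {"rx": 0,"ry": 0,"rz": 0,"x": 0.1,"y": 0.2,"z": -0.3,"grip": 0},
  ],
)

```text
time_s: 12.55
eef_pos: [0.4371, 0.1912, 0.1917]
tcp_rot: [-3.14, 0.011, -0.002]
wrist_force: [0.5, -0.0, -0.7]
opening: 0.011
gripper_force: 30.3
```

Request:
send_rows(
  commands=[
    {"rx": 0,"ry": 0,"rz": 0,"x": 0.3,"y": 0.4,"z": 0,"grip": 0},
    {"rx": 0,"ry": 0,"rz": 0,"x": 0.4,"y": 0.6,"z": 0,"grip": 0},
    {"rx": 0,"ry": 0,"rz": 0,"x": 0.5,"y": 0.8,"z": 0,"grip": 0},
    {"rx": 0,"ry": 0,"rz": 0,"x": 0.5,"y": 0.8,"z": 0,"grip": 0},
    {"rx": 0,"ry": 0,"rz": 0,"x": 0.5,"y": 0.8,"z": 0,"grip": 0},
    {"rx": 0,"ry": 0,"rz": 0,"x": 0.5,"y": 0.8,"z": 0,"grip": 0},
    {"rx": 0,"ry": 0,"rz": 0,"x": 0.4,"y": 0.6,"z": 0,"grip": 0},
    {"rx": 0,"ry": 0,"rz": 0,"x": 0.2,"y": 0.3,"z": 0,"grip": 0},
  ],
)

```text
time_s: 13.22
eef_pos: [0.5687, -0.0205, 0.189]
tcp_rot: [3.139, -0.023, -0.0]
wrist_force: [1.5, -0.6, -1.5]
opening: 0.0108
gripper_force: 30.2
```

Request:
send_rows(
  commands=[
    {"rx": 0,"ry": 0,"rz": -0.05,"x": 0,"y": 0.2,"z": 0,"grip": 0},
    {"rx": 0,"ry": 0,"rz": -0.06,"x": 0,"y": 0,"z": 0,"grip": 0},
    {"rx": 0,"ry": 0,"rz": -0.06,"x": 0,"y": 0,"z": 0,"grip": 0},
    {"rx": 0,"ry": 0,"rz": -0.05,"x": 0,"y": 0,"z": 0,"grip": 0},
    {"rx": 0,"ry": 0,"rz": 0,"x": 0,"y": 0,"z": 0,"grip": 0},
    {"rx": 0,"ry": 0,"rz": 0,"x": 0,"y": 0,"z": 0,"grip": 0},
    {"rx": 0,"ry": 0,"rz": 0,"x": 0,"y": 0,"z": 0,"grip": 0},
    {"rx": 0,"ry": 0,"rz": 0,"x": 0,"y": 0,"z": 0,"grip": 0},
  ],
)

```text
time_s: 13.88
eef_pos: [0.5673, -0.023, 0.1899]
tcp_rot: [-3.137, -0.166, 0.0]
wrist_force: [0.4, 0.1, -1.2]
opening: 0.011
gripper_force: 30.2
```

```bash
python3 -c "
from h import *
plan(.577,-.0287,.145,6.05);print(r.observe()['gripper_force'])"
```

```text
t 13.88 tcp [ 0.5673 -0.023   0.1899] yaw 6.07 tilt [-0.01  0.  ] F [ 0.4  0.1 -1.2] open 0.011
tool shift units [0.227 0.167 1.123] rz units 0.001
30.236454606056213
```

Request:
send_rows(
  commands=[
    {"rx": 0,"ry": 0,"rz": 0,"x": 0.1,"y": 0.08,"z": 0.1,"grip": 0},
    {"rx": 0,"ry": 0,"rz": 0,"x": 0.1,"y": 0.08,"z": 0.2,"grip": 0},
    {"rx": 0,"ry": 0,"rz": 0,"x": 0.027,"y": 0.007,"z": 0.3,"grip": 0},
    {"rx": 0,"ry": 0,"rz": 0,"x": 0,"y": 0,"z": 0.3,"grip": 0},
    {"rx": 0,"ry": 0,"rz": 0,"x": 0,"y": 0,"z": 0.3,"grip": 0},
    {"rx": 0,"ry": 0,"rz": 0,"x": 0,"y": 0,"z": 0.2,"grip": 0},
    {"rx": 0,"ry": 0,"rz": 0,"x": 0,"y": 0,"z": 0,"grip": 0},
    {"rx": 0,"ry": 0,"rz": 0,"x": 0,"y": 0,"z": 0,"grip": 0},
  ],
)

```text
time_s: 14.55
eef_pos: [0.5767, -0.029, 0.1331]
tcp_rot: [-3.137, -0.166, 0.002]
wrist_force: [0.7, 0.1, -1.1]
opening: 0.0111
gripper_force: 30.2
```

```bash
python3 - <<'E'
from h import *
S=r.get_image("scene")[:,:,::-1].copy();T=r.get_image("top")[:,:,::-1].copy()
cv2.imwrite("pics/h1s.png",S);cv2.imwrite("pics/h1t.png",T)
plan(.577,-.0287,.130,6.05)
p=np.array(r.observe()["eef_pos"]);y=np.radians(6.05)
for k in(-1,1):
    q=[p[0]+k*.062*np.cos(y),p[1]+k*.062*np.sin(y),p[2]+.022]
    print(k,[proj(n,q).round(1) for n in("scene","top")])
    for n,im in(("scene",S),("top",T)):
        b=blob(im,proj(n,q),3);print(n,b.round(2),(plane(n,b,p[2]+.022)-q).round(4)[:2])
a=cv2.resize(S[205:285,290:370],(400,400),interpolation=cv2.INTER_CUBIC);b=cv2.resize(T[105:185,290:370],(400,400),interpolation=cv2.INTER_CUBIC)
cv2.imwrite("pics/h1.png",np.hstack([a,b]))
E
```

```text
t 14.65 tcp [ 0.5775 -0.029   0.1342] yaw 6.07 tilt [0.04 0.  ] F [-0.4 -0.5 -0.3] open 0.011
tool shift units [-0.013 -0.008  0.106] rz units 0.001
-1 [array([317.5, 227.2]), array([333.8, 162.3])]
scene [nan nan] [nan nan]
top [334.19 162.77] [-0.0014 -0.0013]
1 [array([340.7, 262.3]), array([328.1, 121.9])]
scene [341.18 261.5 ] [-0.0015  0.0023]
top [325.9  123.97] [-0.0062  0.0069]h.py:45: RuntimeWarning: invalid value encountered in scalar divide
  return np.array([x+(w*X).sum()/w.sum(),y+(w*Y).sum()/w.sum()])
```

View pics/h1.png

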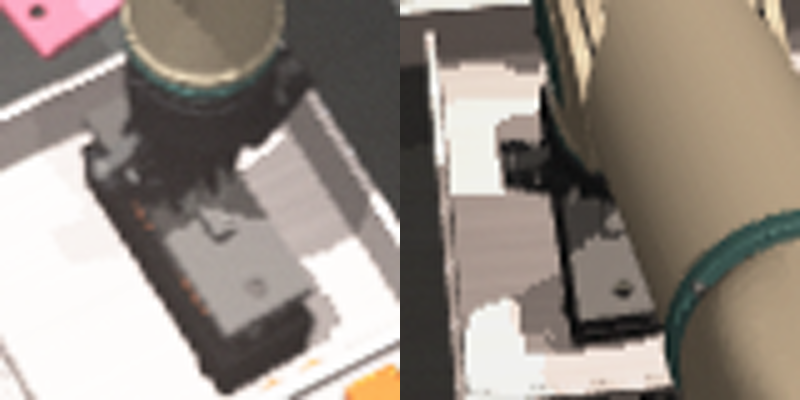

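In the scene crop the guard's far hole is at (256,287), and in the top crop its near hole is at (623,287). Both are within half a pixel of where the TCP puts them, in line with the peg estimate. Lowering to just above the pegs.

Request:
send_rows(
  commands=[
    {"rx": 0,"ry": 0,"rz": 0,"x": 0,"y": 0,"z": 0.06,"grip": 0},
    {"rx": 0,"ry": 0,"rz": 0,"x": 0,"y": 0,"z": 0.08,"grip": 0},
    {"rx": 0,"ry": 0,"rz": 0,"x": 0,"y": 0,"z": 0.08,"grip": 0},
    {"rx": 0,"ry": 0,"rz": 0,"x": 0,"y": 0,"z": 0.08,"grip": 0},
    {"rx": 0,"ry": 0,"rz": 0,"x": 0,"y": 0,"z": 0.06,"grip": 0},
    {"rx": 0,"ry": 0,"rz": 0,"x": 0,"y": 0,"z": 0,"grip": 0},
    {"rx": 0,"ry": 0,"rz": 0,"x": 0,"y": 0,"z": 0,"grip": 0},
    {"rx": 0,"ry": 0,"rz": 0,"x": 0,"y": 0,"z": 0,"grip": 0},
  ],
)

```text
time_s: 15.32
eef_pos: [0.5772, -0.029, 0.1196]
tcp_rot: [-3.137, -0.166, -0.0]
wrist_force: [0.0, 0.0, -1.9]
opening: 0.011
gripper_force: 30.2
```

```bash
python3 - <<'E'
from h import *
S=r.get_image("scene")[:,:,::-1].copy();T=r.get_image("top")[:,:,::-1].copy()
cv2.imwrite("pics/h2s.png",S);cv2.imwrite("pics/h2t.png",T)
plan(.577,-.0287,.101,6.05)
p=np.array(r.observe()["eef_pos"]);y=np.radians(6.05)
for k,n,im in((1,"scene",S),(-1,"top",T)):
    c=np.array([.577,-.0287])+k*.062*np.array([np.cos(y),np.sin(y)])
    q=[p[0]+k*.062*np.cos(y),p[1]+k*.062*np.sin(y),p[2]+.022]
    h=proj(n,q);print(k,n,"hole",h.round(1),"peg tip",proj(n,[*c,.135]).round(1))
    x,v=np.round(h).astype(int);print(x-4,v-4);print(im[v-4:v+5,x-4:x+5].max(2))
E
```

```text
t 15.42 tcp [ 0.5772 -0.029   0.1197] yaw 6.07 tilt [0.02 0.  ] F [ 0.2  0.4 -1.4] open 0.0109
tool shift units [-0.005 -0.008  0.468] rz units 0.001
1 scene hole [340.4 264.2] peg tip [340.4 265. ]
336 260
[[175 174 174 172 171 174 175 174 173]
 [172 172 172 173 173 171 172 174 170]
 [174 175 174 171 167 163 170 171 173]
 [174 174 168 158 150 145 154 168 172]
 [173 172 169 160 151 146 143 164 174]
 [174 176 178 164 139 134 133 161 175]
 [174 175 174 159 144 145 152 173 172]
 [173 175 174 177 177 175 174 173 167]
 [173 175 176 180 182 174 173 167 140]]
-1 top hole [333.5 163.2] peg tip [333.3 163.6]
330 159
[[138 139 138 138 139 139 139 138  92]
 [138 139 139 139 137 138 140 138 111]
 [138 139 137 132 121 132 139 140 138]
 [138 138 121  92  82  84 137 140 138]
 [138 136  82  45  53  32 125 140 139]
 [139 137  98  83  98  58 129 140 140]
 [139 138 137 107 101 111 140 139 140]
 [138 139 139 140 140 140 139 140 140]
 [139 139 139 139 135 132 132 132 129]]
```

Request:
send_rows(
  commands=[
    {"rx": 0,"ry": 0,"rz": 0,"x": -0.025,"y": 0,"z": 0,"grip": 0},
    {"rx": 0,"ry": 0,"rz": 0,"x": 0,"y": 0,"z": 0.03,"grip": 0},
    {"rx": 0,"ry": 0,"rz": 0,"x": 0,"y": 0,"z": 0.03,"grip": 0},
    {"rx": 0,"ry": 0,"rz": 0,"x": 0,"y": 0,"z": 0.03,"grip": 0},
    {"rx": 0,"ry": 0,"rz": 0,"x": 0,"y": 0,"z": 0.03,"grip": 0},
    {"rx": 0,"ry": 0,"rz": 0,"x": 0,"y": 0,"z": 0.03,"grip": 0},
    {"rx": 0,"ry": 0,"rz": 0,"x": 0,"y": 0,"z": 0,"grip": 0},
    {"rx": 0,"ry": 0,"rz": 0,"x": 0,"y": 0,"z": 0,"grip": 0},
  ],
)

```text
time_s: 16.08
eef_pos: [0.576, -0.0291, 0.1134]
tcp_rot: [-3.137, -0.166, 0.0]
wrist_force: [0.2, 0.3, -1.3]
opening: 0.0109
gripper_force: 30.2
```

```bash
python3 - <<'E'
from h import *
S=r.get_image("scene")[:,:,::-1].copy();T=r.get_image("top")[:,:,::-1].copy()
plan(.577,-.0287,.101,6.05);print(np.round(r.observe()["ft_torque"],3))
p=np.array(r.observe()["eef_pos"]);y=np.radians(6.05)
for k,n,im in((1,"scene",S),(-1,"top",T)):
    q=[p[0]+k*.062*np.cos(y),p[1]+k*.062*np.sin(y),p[2]+.022]
    h=proj(n,q);print(k,n,"hole",h.round(1))
    x,v=np.round(h).astype(int);print(x-4,v-4);print(im[v-4:v+5,x-4:x+5].max(2))
E
```

```text
t 16.18 tcp [ 0.5762 -0.0291  0.1136] yaw 6.07 tilt [ 0.01 -0.  ] F [ 0.2 -0.3 -1.3] open 0.0108
tool shift units [ 0.022 -0.008  0.315] rz units 0.001
[ 0.055 -0.045 -0.024]
1 scene hole [340.1 264.7]
336 261
[[174 173 174 174 174 173 174 173 172]
 [175 175 173 169 165 168 173 173 174]
 [174 175 169 156 147 155 165 173 174]
 [174 176 165 155 149 143 143 165 174]
 [176 174 172 157 141 130 130 163 173]
 [174 174 163 139 137 132 144 170 171]
 [174 175 172 167 156 161 174 174 173]
 [176 173 173 174 175 172 173 168 155]
 [173 174 173 175 174 169 157 138 100]]
-1 top hole [333.5 163.9]
329 160
[[137 139 139 139 139 139 139 139 139]
 [138 139 139 138 135 132 137 140 140]
 [137 138 139 131 106  94 116 139 139]
 [138 139 137  93  45  54  54 137 139]
 [139 139 136  78  73  94  41 129 140]
 [139 139 137 101  68  71  83 139 139]
 [138 139 139 138 120 114 141 140 139]
 [138 139 139 138 140 139 139 139 139]
 [138 138 135 135 131 132 130 128 127]]
```

The pegs are centred in the holes (top view, peg at (334,164), hole at (333.6,163.8)) with no contact force. Continuing down.

Request:
send_rows(
  commands=[
    {"rx": 0,"ry": 0,"rz": 0,"x": 0,"y": 0,"z": 0.025,"grip": 0},
    {"rx": 0,"ry": 0,"rz": 0,"x": 0,"y": 0,"z": 0.025,"grip": 0},
    {"rx": 0,"ry": 0,"rz": 0,"x": 0,"y": 0,"z": 0.025,"grip": 0},
    {"rx": 0,"ry": 0,"rz": 0,"x": 0,"y": 0,"z": 0.025,"grip": 0},
    {"rx": 0,"ry": 0,"rz": 0,"x": 0,"y": 0,"z": 0.025,"grip": 0},
    {"rx": 0,"ry": 0,"rz": 0,"x": 0,"y": 0,"z": 0.025,"grip": 0},
    {"rx": 0,"ry": 0,"rz": 0,"x": 0,"y": 0,"z": 0,"grip": 0},
    {"rx": 0,"ry": 0,"rz": 0,"x": 0,"y": 0,"z": 0,"grip": 0},
  ],
)

```text
time_s: 16.85
eef_pos: [0.576, -0.0291, 0.1075]
tcp_rot: [-3.137, -0.166, 0.0]
wrist_force: [0.5, 0.6, -0.6]
opening: 0.0113
gripper_force: 30.2
```

Request:
send_rows(
  commands=[
    {"rx": 0,"ry": 0,"rz": 0,"x": 0,"y": 0,"z": 0.025,"grip": 0},
    {"rx": 0,"ry": 0,"rz": 0,"x": 0,"y": 0,"z": 0.025,"grip": 0},
    {"rx": 0,"ry": 0,"rz": 0,"x": 0,"y": 0,"z": 0.025,"grip": 0},
    {"rx": 0,"ry": 0,"rz": 0,"x": 0,"y": 0,"z": 0.025,"grip": 0},
    {"rx": 0,"ry": 0,"rz": 0,"x": 0,"y": 0,"z": 0.025,"grip": 0},
    {"rx": 0,"ry": 0,"rz": 0,"x": 0,"y": 0,"z": 0,"grip": 0},
    {"rx": 0,"ry": 0,"rz": 0,"x": 0,"y": 0,"z": 0,"grip": 0},
    {"rx": 0,"ry": 0,"rz": 0,"x": 0,"y": 0,"z": 0,"grip": 0},
  ],
)

```text
time_s: 17.52
eef_pos: [0.5761, -0.0291, 0.1025]
tcp_rot: [3.137, 0.166, 0.0]
wrist_force: [-0.3, -0.1, 0.1]
opening: 0.011
gripper_force: 30.2
```

Request:
send_rows(
  commands=[
    {"rx": 0,"ry": 0,"rz": 0,"x": 0,"y": 0,"z": 0.02,"grip": 0},
    {"rx": 0,"ry": 0,"rz": 0,"x": 0,"y": 0,"z": 0.01,"grip": 0},
    {"rx": 0,"ry": 0,"rz": 0,"x": 0,"y": 0,"z": 0.01,"grip": 0},
    {"rx": 0,"ry": 0,"rz": 0,"x": 0,"y": 0,"z": 0.01,"grip": 0},
    {"rx": 0,"ry": 0,"rz": 0,"x": 0,"y": 0,"z": 0,"grip": 0},
    {"rx": 0,"ry": 0,"rz": 0,"x": 0,"y": 0,"z": 0,"grip": 0},
    {"rx": 0,"ry": 0,"rz": 0,"x": 0,"y": 0,"z": 0,"grip": 0},
    {"rx": 0,"ry": 0,"rz": 0,"x": 0,"y": 0,"z": 0,"grip": 0},
  ],
)

```text
time_s: 18.18
eef_pos: [0.5761, -0.0291, 0.1011]
tcp_rot: [3.137, 0.166, 0.0]
wrist_force: [-1.6, 0.3, 5.0]
opening: 0.0105
gripper_force: 31.0
```

The guard is down: contact at TCP 0.1011, the expected seated height. Releasing and rising.

Request:
send_rows(
  commands=[
    {"rx": 0,"ry": 0,"rz": 0,"x": 0,"y": 0,"z": -0.015,"grip": 0.05},
    {"rx": 0,"ry": 0,"rz": 0,"x": 0,"y": 0,"z": 0,"grip": 0.2},
    {"rx": 0,"ry": 0,"rz": 0,"x": 0,"y": 0,"z": 0,"grip": 0.35},
    {"rx": 0,"ry": 0,"rz": 0,"x": 0,"y": 0,"z": 0,"grip": 0.45},
    {"rx": 0,"ry": 0,"rz": 0,"x": 0,"y": 0,"z": 0,"grip": 0.45},
    {"rx": 0,"ry": 0,"rz": 0,"x": 0,"y": 0,"z": 0,"grip": 0.45},
    {"rx": 0,"ry": 0,"rz": 0,"x": 0,"y": 0,"z": -0.1,"grip": 0.45},
    {"rx": 0,"ry": 0,"rz": 0,"x": 0,"y": 0,"z": -0.2,"grip": 0.45},
  ],
)

```text
time_s: 18.85
eef_pos: [0.5753, -0.0291, 0.1127]
tcp_rot: [-3.137, -0.166, 0.003]
wrist_force: [0.5, 0.4, 0.3]
opening: 0.0387
gripper_force: 0.0
```

Request:
send_rows(
  commands=[
    {"rx": 0,"ry": 0,"rz": 0,"x": 0,"y": 0,"z": -0.3,"grip": 0.6},
    {"rx": 0,"ry": 0,"rz": 0,"x": 0,"y": 0,"z": -0.4,"grip": 0.8},
    {"rx": 0,"ry": 0,"rz": 0,"x": 0,"y": 0,"z": -0.3,"grip": 1},
    {"rx": 0,"ry": 0,"rz": 0,"x": 0,"y": 0,"z": -0.2,"grip": 1},
    {"rx": 0,"ry": 0,"rz": 0,"x": 0,"y": 0,"z": 0,"grip": 1},
    {"rx": 0,"ry": 0,"rz": 0,"x": 0,"y": 0,"z": 0,"grip": 1},
    {"rx": 0,"ry": 0,"rz": 0,"x": 0,"y": 0,"z": 0,"grip": 1},
    {"rx": 0,"ry": 0,"rz": 0,"x": 0,"y": 0,"z": 0,"grip": 1},
  ],
)

```text
time_s: 19.52
eef_pos: [0.5754, -0.0292, 0.1604]
tcp_rot: [-3.137, -0.166, 0.002]
wrist_force: [-0.4, -0.3, -0.2]
opening: 0.0854
gripper_force: 0.0
```

```bash
python3 - <<'E'
from h import *
S=r.get_image("scene")[:,:,::-1].copy();T=r.get_image("top")[:,:,::-1].copy()
cv2.imwrite("pics/k1s.png",S);cv2.imwrite("pics/k1t.png",T)
plan(.576,-.0289,.052,6.05)
y=6.05*np.pi/180
for k,n,im in((1,"scene",S),(-1,"top",T)):
    q=[.576+k*.062*np.cos(y),-.029+k*.062*np.sin(y),.124]
    h=proj(n,q);print(k,n,"hole",h.round(1),"tip",proj(n,[*q[:2],.135]).round(1))
    x,v=np.round(h).astype(int);print(x-4,v-4);print(im[v-4:v+5,x-4:x+5].max(2))
cv2.imwrite("pics/k1.png",np.hstack([cv2.resize(S[190:290,280:380],(400,400),interpolation=cv2.INTER_CUBIC),cv2.resize(T[95:195,280:380],(400,400),interpolation=cv2.INTER_CUBIC)]))
E
```

```text
t 19.62 tcp [ 0.5756 -0.0291  0.1604] yaw 6.07 tilt [-0.08  0.  ] F [-0.5  0.7  0.4] open 0.0856
tool shift units [ 0.014 -0.004  2.711] rz units 0.001
1 scene hole [340.  266.2] tip [340.1 264.8]
336 262
[[172 173 172 173 173 173 174 171 171]
 [173 175 172 173 172 173 172 173 171]
 [174 173 171 167 164 163 169 173 170]
 [173 173 162 141 138 132 148 171 172]
 [173 172 147 110 122 110 130 169 173]
 [172 173 147 103 104  98 133 172 173]
 [176 174 162 135 126 132 154 173 172]
 [175 173 175 170 166 169 172 172 167]
 [174 174 173 173 172 173 167 158 139]]
-1 top hole [333.2 164.5] tip [333.4 164. ]
329 161
[[137 137 138 138 138 138 139 139 138]
 [137 137 137 136 129 130 137 139 139]
 [139 137 137 117  80  95 116 138 139]
 [138 138 136  61  73  94  64 139 138]
 [137 137 135  65  48  60  72 139 139]
 [137 138 137 110  77  86 115 139 138]
 [137 138 138 140 138 138 138 139 139]
 [138 138 137 139 139 139 135 134 131]
 [129 130 130 127 126 126 105 105  83]]
```

Guard released; both holes sit where a seated guard's would, at top (333.6,164.3) and scene (340.0,266.3). Now descending around the tub with the fingers fully open.

Request:
send_rows(
  commands=[
    {"rx": 0,"ry": 0,"rz": 0,"x": 0.014,"y": 0,"z": 0.2,"grip": 1},
    {"rx": 0,"ry": 0,"rz": 0,"x": 0,"y": 0,"z": 0.4,"grip": 1},
    {"rx": 0,"ry": 0,"rz": 0,"x": 0,"y": 0,"z": 0.5,"grip": 1},
    {"rx": 0,"ry": 0,"rz": 0,"x": 0,"y": 0,"z": 0.4,"grip": 1},
    {"rx": 0,"ry": 0,"rz": 0,"x": 0,"y": 0,"z": 0.3,"grip": 1},
    {"rx": 0,"ry": 0,"rz": 0,"x": 0,"y": 0,"z": 0.2,"grip": 1},
    {"rx": 0,"ry": 0,"rz": 0,"x": 0,"y": 0,"z": 0.1,"grip": 1},
    {"rx": 0,"ry": 0,"rz": 0,"x": 0,"y": 0,"z": 0,"grip": 1},
  ],
)

```text
time_s: 20.28
eef_pos: [0.576, -0.029, 0.076]
tcp_rot: [-3.137, -0.167, 0.003]
wrist_force: [-0.4, -0.4, 0.6]
opening: 0.0856
gripper_force: 0.0
```

Request:
send_rows(
  commands=[
    {"rx": 0,"ry": 0,"rz": 0,"x": 0,"y": 0,"z": 0.1,"grip": 1},
    {"rx": 0,"ry": 0,"rz": 0,"x": 0,"y": 0,"z": 0.1,"grip": 1},
    {"rx": 0,"ry": 0,"rz": 0,"x": 0,"y": 0,"z": 0.05,"grip": 1},
    {"rx": 0,"ry": 0,"rz": 0,"x": 0,"y": 0,"z": 0,"grip": 1},
    {"rx": 0,"ry": 0,"rz": 0,"x": 0,"y": 0,"z": 0,"grip": 1},
    {"rx": 0,"ry": 0,"rz": 0,"x": 0,"y": 0,"z": 0,"grip": 1},
    {"rx": 0,"ry": 0,"rz": 0,"x": 0,"y": 0,"z": 0,"grip": 1},
    {"rx": 0,"ry": 0,"rz": 0,"x": 0,"y": 0,"z": 0,"grip": 1},
  ],
)

```text
time_s: 20.95
eef_pos: [0.5768, -0.0291, 0.0674]
tcp_rot: [3.137, 0.166, 0.001]
wrist_force: [-0.5, -0.0, -0.4]
opening: 0.0855
gripper_force: 0.0
```

Request:
send_rows(
  commands=[
    {"rx": 0,"ry": 0,"rz": 0,"x": 0,"y": 0,"z": 0.03,"grip": 1},
    {"rx": 0,"ry": 0,"rz": 0,"x": 0,"y": 0,"z": 0.03,"grip": 1},
    {"rx": 0,"ry": 0,"rz": 0,"x": 0,"y": 0,"z": 0.03,"grip": 1},
    {"rx": 0,"ry": 0,"rz": 0,"x": 0,"y": 0,"z": 0.01,"grip": 1},
    {"rx": 0,"ry": 0,"rz": 0,"x": 0,"y": 0,"z": 0,"grip": 1},
    {"rx": 0,"ry": 0,"rz": 0,"x": 0,"y": 0,"z": 0,"grip": 1},
    {"rx": 0,"ry": 0,"rz": 0,"x": 0,"y": 0,"z": 0,"grip": 1},
    {"rx": 0,"ry": 0,"rz": 0,"x": 0,"y": 0,"z": 0,"grip": 1},
  ],
)

```text
time_s: 21.62
eef_pos: [0.5767, -0.029, 0.0632]
tcp_rot: [-3.137, -0.166, -0.0]
wrist_force: [0.3, -0.3, -0.6]
opening: 0.0857
gripper_force: 0.0
```

Request:
send_rows(
  commands=[
    {"rx": 0,"ry": 0,"rz": 0,"x": 0,"y": 0,"z": 0.04,"grip": 1},
    {"rx": 0,"ry": 0,"rz": 0,"x": 0,"y": 0,"z": 0.04,"grip": 1},
    {"rx": 0,"ry": 0,"rz": 0,"x": 0,"y": 0,"z": 0.04,"grip": 1},
    {"rx": 0,"ry": 0,"rz": 0,"x": 0,"y": 0,"z": 0.03,"grip": 1},
    {"rx": 0,"ry": 0,"rz": 0,"x": 0,"y": 0,"z": 0,"grip": 1},
    {"rx": 0,"ry": 0,"rz": 0,"x": 0,"y": 0,"z": 0,"grip": 1},
    {"rx": 0,"ry": 0,"rz": 0,"x": 0,"y": 0,"z": 0,"grip": 1},
    {"rx": 0,"ry": 0,"rz": 0,"x": 0,"y": 0,"z": 0,"grip": 1},
  ],
)

```text
time_s: 22.28
eef_pos: [0.5767, -0.029, 0.0572]
tcp_rot: [-3.137, -0.166, -0.0]
wrist_force: [0.0, 0.7, 0.2]
opening: 0.0854
gripper_force: 0.0
```

Request:
send_rows(
  commands=[
    {"rx": 0,"ry": 0,"rz": 0,"x": -0.01,"y": 0,"z": 0.04,"grip": 1},
    {"rx": 0,"ry": 0,"rz": 0,"x": 0,"y": 0,"z": 0.04,"grip": 1},
    {"rx": 0,"ry": 0,"rz": 0,"x": 0,"y": 0,"z": 0.04,"grip": 1},
    {"rx": 0,"ry": 0,"rz": 0,"x": 0,"y": 0,"z": 0.01,"grip": 1},
    {"rx": 0,"ry": 0,"rz": 0,"x": 0,"y": 0,"z": 0,"grip": 1},
    {"rx": 0,"ry": 0,"rz": 0,"x": 0,"y": 0,"z": 0,"grip": 1},
    {"rx": 0,"ry": 0,"rz": 0,"x": 0,"y": 0,"z": 0,"grip": 1},
    {"rx": 0,"ry": 0,"rz": 0,"x": 0,"y": 0,"z": 0,"grip": 1},
  ],
)

```text
time_s: 22.95
eef_pos: [0.5763, -0.0291, 0.052]
tcp_rot: [-3.137, -0.166, -0.0]
wrist_force: [0.1, -0.0, 0.1]
opening: 0.0852
gripper_force: 0.0
```

Request:
send_rows(
  commands=[
    {"rx": 0,"ry": 0,"rz": 0,"x": 0,"y": 0,"z": 0,"grip": 0.9},
    {"rx": 0,"ry": 0,"rz": 0,"x": 0,"y": 0,"z": 0,"grip": 0.85},
    {"rx": 0,"ry": 0,"rz": 0,"x": 0,"y": 0,"z": 0,"grip": 0.8},
    {"rx": 0,"ry": 0,"rz": 0,"x": 0,"y": 0,"z": 0,"grip": 0.75},
    {"rx": 0,"ry": 0,"rz": 0,"x": 0,"y": 0,"z": 0,"grip": 0.7},
    {"rx": 0,"ry": 0,"rz": 0,"x": 0,"y": 0,"z": 0,"grip": 0.65},
    {"rx": 0,"ry": 0,"rz": 0,"x": 0,"y": 0,"z": 0,"grip": 0.6},
    {"rx": 0,"ry": 0,"rz": 0,"x": 0,"y": 0,"z": 0,"grip": 0.5},
  ],
  squeeze=30,
)

```text
time_s: 23.62
eef_pos: [0.5763, -0.0291, 0.0522]
tcp_rot: [3.137, 0.166, 0.0]
wrist_force: [-1.4, -0.4, 3.2]
opening: 0.0593
gripper_force: 34.1
```

Request:
send_rows(
  commands=[
    {"rx": 0,"ry": 0,"rz": 0,"x": 0,"y": 0,"z": 0,"grip": 0.2},
    {"rx": 0,"ry": 0,"rz": 0,"x": 0,"y": 0,"z": 0,"grip": 0},
    {"rx": 0,"ry": 0,"rz": 0,"x": 0,"y": 0,"z": 0,"grip": 0},
    {"rx": 0,"ry": 0,"rz": 0,"x": 0,"y": 0,"z": 0,"grip": 0},
    {"rx": 0,"ry": 0,"rz": 0,"x": 0,"y": 0,"z": 0,"grip": 0},
    {"rx": 0,"ry": 0,"rz": 0,"x": 0,"y": 0,"z": -0.02,"grip": 0},
    {"rx": 0,"ry": 0,"rz": 0,"x": 0,"y": 0,"z": -0.03,"grip": 0},
    {"rx": 0,"ry": 0,"rz": 0,"x": 0,"y": 0,"z": -0.05,"grip": 0},
  ],
  squeeze=85,
)

```text
time_s: 24.28
eef_pos: [0.575, -0.0292, 0.055]
tcp_rot: [-3.137, -0.166, 0.004]
wrist_force: [-0.5, 0.1, -5.8]
opening: 0.0584
gripper_force: 92.0
```

Request:
send_rows(
  commands=[
    {"rx": 0,"ry": 0,"rz": 0,"x": 0,"y": 0,"z": -0.05,"grip": 0},
    {"rx": 0,"ry": 0,"rz": 0,"x": 0,"y": 0,"z": -0.05,"grip": 0},
    {"rx": 0,"ry": 0,"rz": 0,"x": 0,"y": 0,"z": -0.05,"grip": 0},
    {"rx": 0,"ry": 0,"rz": 0,"x": 0,"y": 0,"z": -0.05,"grip": 0},
    {"rx": 0,"ry": 0,"rz": 0,"x": 0,"y": 0,"z": -0.05,"grip": 0},
    {"rx": 0,"ry": 0,"rz": 0,"x": 0,"y": 0,"z": 0,"grip": 0},
    {"rx": 0,"ry": 0,"rz": 0,"x": 0,"y": 0,"z": 0,"grip": 0},
    {"rx": 0,"ry": 0,"rz": 0,"x": 0,"y": 0,"z": 0,"grip": 0},
  ],
)

```text
time_s: 24.95
eef_pos: [0.5762, -0.0291, 0.0659]
tcp_rot: [3.137, 0.166, -0.0]
wrist_force: [-0.3, -0.4, -6.2]
opening: 0.0583
gripper_force: 92.0
```

```bash
python3 - <<'E'
from h import *
S=r.get_image("scene")[:,:,::-1].copy();T=r.get_image("top")[:,:,::-1].copy()
cv2.imwrite("pics/m1s.png",S);cv2.imwrite("pics/m1t.png",T)
plan(.576,-.029,.052+.159,6.05);print(np.round(r.observe()["ft_torque"],2))
p=r.observe()["eef_pos"];y=6.05*np.pi/180
for k,n,im in((1,"scene",S),(-1,"top",T)):
    q=[.576+k*.062*np.cos(y),-.029+k*.062*np.sin(y),.124+p[2]-.052]
    h=proj(n,q);print(k,n,"hole",h.round(1),"meas",blob(im,h,3))
E
```

```text
t 25.05 tcp [ 0.5762 -0.0291  0.0659] yaw 6.07 tilt [-0.01 -0.  ] F [ 0.9  0.1 -6.1] open 0.0582
tool shift units [-4.000e-03 -3.000e-03 -3.628e+00] rz units 0.001
[-0.01 -0.02 -0.01]
1 scene hole [340.2 264.4] meas [340.36976744 264.80465116]
-1 top hole [333.5 163.8] meas [333.65442404 163.91986644]
```

The unit is up: 6.2 N, no torque, holes tracking. Raising to an underside height of 0.22 (TCP 0.211).

Request:
send_rows(
  commands=[
    {"rx": 0,"ry": 0,"rz": 0,"x": 0,"y": 0,"z": -0.08,"grip": 0},
    {"rx": 0,"ry": 0,"rz": 0,"x": 0,"y": 0,"z": -0.15,"grip": 0},
    {"rx": 0,"ry": 0,"rz": 0,"x": 0,"y": 0,"z": -0.2,"grip": 0},
    {"rx": 0,"ry": 0,"rz": 0,"x": 0,"y": 0,"z": -0.25,"grip": 0},
    {"rx": 0,"ry": 0,"rz": 0,"x": 0,"y": 0,"z": -0.25,"grip": 0},
    {"rx": 0,"ry": 0,"rz": 0,"x": 0,"y": 0,"z": -0.25,"grip": 0},
    {"rx": 0,"ry": 0,"rz": 0,"x": 0,"y": 0,"z": -0.25,"grip": 0},
    {"rx": 0,"ry": 0,"rz": 0,"x": 0,"y": 0,"z": -0.25,"grip": 0},
  ],
)

```text
time_s: 25.72
eef_pos: [0.5764, -0.0291, 0.1346]
tcp_rot: [3.137, 0.166, 0.001]
wrist_force: [0.2, -1.4, -5.7]
opening: 0.0584
gripper_force: 92.2
```

Request:
send_rows(
  commands=[
    {"rx": 0,"ry": 0,"rz": 0,"x": 0,"y": 0,"z": -0.25,"grip": 0},
    {"rx": 0,"ry": 0,"rz": 0,"x": 0,"y": 0,"z": -0.25,"grip": 0},
    {"rx": 0,"ry": 0,"rz": 0,"x": 0,"y": 0,"z": -0.25,"grip": 0},
    {"rx": 0,"ry": 0,"rz": 0,"x": 0,"y": 0,"z": -0.25,"grip": 0},
    {"rx": 0,"ry": 0,"rz": 0,"x": 0,"y": 0,"z": -0.25,"grip": 0},
    {"rx": 0,"ry": 0,"rz": 0,"x": 0,"y": 0,"z": -0.25,"grip": 0},
    {"rx": 0,"ry": 0,"rz": 0,"x": 0,"y": 0,"z": -0.2,"grip": 0},
    {"rx": 0,"ry": 0,"rz": 0,"x": 0,"y": 0,"z": -0.1,"grip": 0},
  ],
)

```text
time_s: 26.38
eef_pos: [0.5769, -0.029, 0.2066]
tcp_rot: [3.137, 0.166, 0.003]
wrist_force: [-0.1, 0.5, -5.6]
opening: 0.0583
gripper_force: 92.1
```

Request:
send_rows(
  commands=[
    {"rx": 0,"ry": 0,"rz": 0,"x": 0,"y": 0,"z": -0.09,"grip": 0},
    {"rx": 0,"ry": 0,"rz": 0,"x": 0,"y": 0,"z": -0.06,"grip": 0},
    {"rx": 0,"ry": 0,"rz": 0,"x": 0,"y": 0,"z": 0,"grip": 0},
    {"rx": 0,"ry": 0,"rz": 0,"x": 0,"y": 0,"z": 0,"grip": 0},
    {"rx": 0,"ry": 0,"rz": 0,"x": 0,"y": 0,"z": 0,"grip": 0},
    {"rx": 0,"ry": 0,"rz": 0,"x": 0,"y": 0,"z": 0,"grip": 0},
    {"rx": 0,"ry": 0,"rz": 0,"x": 0,"y": 0,"z": 0,"grip": 0},
    {"rx": 0,"ry": 0,"rz": 0,"x": 0,"y": 0,"z": 0,"grip": 0},
  ],
)

```text
time_s: 27.05
eef_pos: [0.5761, -0.0291, 0.2109]
tcp_rot: [-3.137, -0.166, 0.001]
wrist_force: [-0.3, 0.4, -5.0]
opening: 0.0587
gripper_force: 92.1
```

```bash
python3 - <<'E'
from h import *
S=r.get_image("scene")[:,:,::-1].copy();T=r.get_image("top")[:,:,::-1].copy()
plan(.576,-.029,.211,6.05);print(np.round(r.observe()["ft_torque"],2))
p=r.observe()["eef_pos"];y=6.05*np.pi/180
for k,n,im in((1,"scene",S),(-1,"top",T)):
    q=[.576+k*.062*np.cos(y),-.029+k*.062*np.sin(y),.124+p[2]-.052]
    h=proj(n,q);print(k,n,"hole",h.round(1),"meas",blob(im,h,3))
cv2.imwrite("pics/m2.png",np.hstack([cv2.resize(S[160:300,260:400],(400,400),interpolation=cv2.INTER_CUBIC),cv2.resize(T[65:205,260:400],(400,400),interpolation=cv2.INTER_CUBIC)]))
E
```

```text
t 27.15 tcp [ 0.5762 -0.0291  0.211 ] yaw 6.07 tilt [-0.01 -0.  ] F [ 0.  -0.3 -5.9] open 0.0589
tool shift units [-0.005 -0.003  0.001] rz units 0.001
[ 0.03 -0.01  0.04]
1 scene hole [342.2 242.4] meas [342.69094923 242.89403974]
-1 top hole [336.3 155.2] meas [335.71428571 155.28571429]
```

View pics/m2.png

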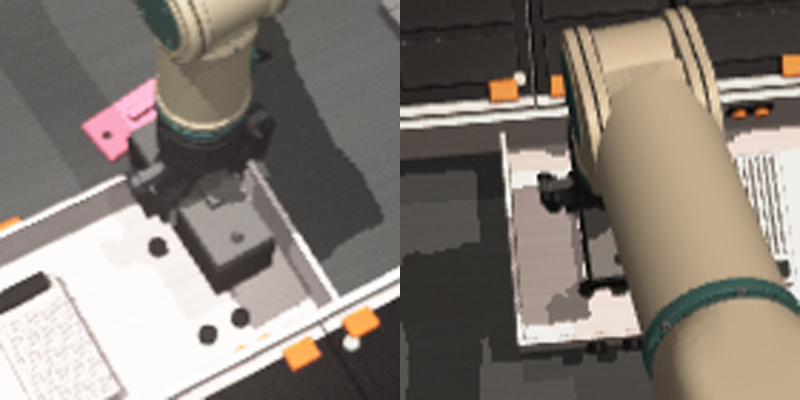

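The picture shows the unit level above its bare mounts, which are the dark dots at (157,247), (207,333) and (240,317). The guard is seated on it, with its hole at (237,237). Now holding still.

Request:
send_rows(
  commands=[
    {"rx": 0,"ry": 0,"rz": 0,"x": 0,"y": 0,"z": 0,"grip": 0},
    {"rx": 0,"ry": 0,"rz": 0,"x": 0,"y": 0,"z": 0,"grip": 0},
    {"rx": 0,"ry": 0,"rz": 0,"x": 0,"y": 0,"z": 0,"grip": 0},
    {"rx": 0,"ry": 0,"rz": 0,"x": 0,"y": 0,"z": 0,"grip": 0},
    {"rx": 0,"ry": 0,"rz": 0,"x": 0,"y": 0,"z": 0,"grip": 0},
    {"rx": 0,"ry": 0,"rz": 0,"x": 0,"y": 0,"z": 0,"grip": 0},
    {"rx": 0,"ry": 0,"rz": 0,"x": 0,"y": 0,"z": 0,"grip": 0},
    {"rx": 0,"ry": 0,"rz": 0,"x": 0,"y": 0,"z": 0,"grip": 0},
  ],
)

```text
time_s: 27.82
eef_pos: [0.5762, -0.0291, 0.2112]
tcp_rot: [3.137, 0.166, 0.0]
wrist_force: [-1.7, -0.5, -6.5]
opening: 0.0585
gripper_force: 92.1
```

Request:
send_rows(
  commands=[
    {"rx": 0,"ry": 0,"rz": 0,"x": 0,"y": 0,"z": 0,"grip": 0},
    {"rx": 0,"ry": 0,"rz": 0,"x": 0,"y": 0,"z": 0,"grip": 0},
    {"rx": 0,"ry": 0,"rz": 0,"x": 0,"y": 0,"z": 0,"grip": 0},
    {"rx": 0,"ry": 0,"rz": 0,"x": 0,"y": 0,"z": 0,"grip": 0},
    {"rx": 0,"ry": 0,"rz": 0,"x": 0,"y": 0,"z": 0,"grip": 0},
    {"rx": 0,"ry": 0,"rz": 0,"x": 0,"y": 0,"z": 0,"grip": 0},
    {"rx": 0,"ry": 0,"rz": 0,"x": 0,"y": 0,"z": 0,"grip": 0},
    {"rx": 0,"ry": 0,"rz": 0,"x": 0,"y": 0,"z": 0,"grip": 0},
  ],
)

```text
time_s: 28.48
eef_pos: [0.5763, -0.0291, 0.2111]
tcp_rot: [-3.137, -0.166, -0.0]
wrist_force: [-0.7, 0.4, -4.8]
opening: 0.0587
gripper_force: 92.1
```

Request:
send_rows(
  commands=[
    {"rx": 0,"ry": 0,"rz": 0,"x": 0,"y": 0,"z": 0,"grip": 0},
    {"rx": 0,"ry": 0,"rz": 0,"x": 0,"y": 0,"z": 0,"grip": 0},
    {"rx": 0,"ry": 0,"rz": 0,"x": 0,"y": 0,"z": 0,"grip": 0},
    {"rx": 0,"ry": 0,"rz": 0,"x": 0,"y": 0,"z": 0,"grip": 0},
    {"rx": 0,"ry": 0,"rz": 0,"x": 0,"y": 0,"z": 0,"grip": 0},
    {"rx": 0,"ry": 0,"rz": 0,"x": 0,"y": 0,"z": 0,"grip": 0},
    {"rx": 0,"ry": 0,"rz": 0,"x": 0,"y": 0,"z": 0,"grip": 0},
    {"rx": 0,"ry": 0,"rz": 0,"x": 0,"y": 0,"z": 0,"grip": 0},
  ],
)

```text
time_s: 29.15
eef_pos: [0.5763, -0.0291, 0.2111]
tcp_rot: [-3.137, -0.166, -0.0]
wrist_force: [0.3, 0.3, -5.5]
opening: 0.0583
gripper_force: 92.1
```

Request:
send_rows(
  commands=[
    {"rx": 0,"ry": 0,"rz": 0,"x": 0,"y": 0,"z": 0,"grip": 0},
    {"rx": 0,"ry": 0,"rz": 0,"x": 0,"y": 0,"z": 0,"grip": 0},
    {"rx": 0,"ry": 0,"rz": 0,"x": 0,"y": 0,"z": 0,"grip": 0},
    {"rx": 0,"ry": 0,"rz": 0,"x": 0,"y": 0,"z": 0,"grip": 0},
    {"rx": 0,"ry": 0,"rz": 0,"x": 0,"y": 0,"z": 0,"grip": 0},
    {"rx": 0,"ry": 0,"rz": 0,"x": 0,"y": 0,"z": 0,"grip": 0},
    {"rx": 0,"ry": 0,"rz": 0,"x": 0,"y": 0,"z": 0,"grip": 0},
    {"rx": 0,"ry": 0,"rz": 0,"x": 0,"y": 0,"z": 0,"grip": 0},
  ],
)

```text
time_s: 29.82
eef_pos: [0.5762, -0.0291, 0.2111]
tcp_rot: [3.137, 0.166, 0.0]
wrist_force: [-0.5, 0.3, -6.0]
opening: 0.058
gripper_force: 92.1
```

Request:
send_rows(
  commands=[
    {"rx": 0,"ry": 0,"rz": 0,"x": 0,"y": 0,"z": 0,"grip": 0},
    {"rx": 0,"ry": 0,"rz": 0,"x": 0,"y": 0,"z": 0,"grip": 0},
    {"rx": 0,"ry": 0,"rz": 0,"x": 0,"y": 0,"z": 0,"grip": 0},
    {"rx": 0,"ry": 0,"rz": 0,"x": 0,"y": 0,"z": 0,"grip": 0},
    {"rx": 0,"ry": 0,"rz": 0,"x": 0,"y": 0,"z": 0,"grip": 0},
    {"rx": 0,"ry": 0,"rz": 0,"x": 0,"y": 0,"z": 0,"grip": 0},
    {"rx": 0,"ry": 0,"rz": 0,"x": 0,"y": 0,"z": 0,"grip": 0},
    {"rx": 0,"ry": 0,"rz": 0,"x": 0,"y": 0,"z": 0,"grip": 0},
  ],
)

```text
time_s: 30.48
eef_pos: [0.5763, -0.0291, 0.2112]
tcp_rot: [-3.137, -0.166, -0.0]
wrist_force: [-1.1, 0.7, -5.3]
opening: 0.0585
gripper_force: 92.1
```

Request:
send_rows(
  commands=[
    {"rx": 0,"ry": 0,"rz": 0,"x": 0,"y": 0,"z": 0,"grip": 0},
    {"rx": 0,"ry": 0,"rz": 0,"x": 0,"y": 0,"z": 0,"grip": 0},
    {"rx": 0,"ry": 0,"rz": 0,"x": 0,"y": 0,"z": 0,"grip": 0},
    {"rx": 0,"ry": 0,"rz": 0,"x": 0,"y": 0,"z": 0,"grip": 0},
    {"rx": 0,"ry": 0,"rz": 0,"x": 0,"y": 0,"z": 0,"grip": 0},
    {"rx": 0,"ry": 0,"rz": 0,"x": 0,"y": 0,"z": 0,"grip": 0},
    {"rx": 0,"ry": 0,"rz": 0,"x": 0,"y": 0,"z": 0,"grip": 0},
    {"rx": 0,"ry": 0,"rz": 0,"x": 0,"y": 0,"z": 0,"grip": 0},
  ],
)

```text
time_s: 31.15
eef_pos: [0.5762, -0.0291, 0.2112]
tcp_rot: [3.137, 0.166, -0.0]
wrist_force: [-0.2, 0.6, -6.8]
opening: 0.0585
gripper_force: 92.1
```

```bash
python3 - <<'E'
from h import *
plan(.576,-.029,.211,6.05)
S=r.get_image("scene")[:,:,::-1].copy();print(blob(S,(342.7,242.9),3))
print(r.sign_off())
E
```

```text
t 31.15 tcp [ 0.5762 -0.0291  0.2112] yaw 6.07 tilt [-0. -0.] F [-0.2  0.6 -6.8] open 0.0585
tool shift units [-0.005 -0.003  0.004] rz units 0.001
[342.70742358 242.90174672]
the job is handed in; nothing more can be done
None
```

The guard is seated on the unit, and the unit was lifted straight up and held level about 10 cm above the compartment walls for over 3 s; I handed the job in at about 31 s, still holding it, and no verdict came back.

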